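# Isolate the studio cue light and take out its lamp

### The job

The red cue light needs a new lamp. First isolate it at the switch box: lift the hinged red guard right up, flip the toggle beneath it over to the hinge side (off) and shut the guard fully again. Then twist the red lamp anticlockwise to its stop to free its bayonet, lift it straight out, stand it gently upright in the blue tray and let go; leave the other things on the desk where they are.

Things in the scene. Friction and masses are not known exactly. Their poses are not given: they have to be found in the camera images.
- switch_box: grey switch box fixed to the desk, 104 (x) x 64 (y) x 40 mm tall; origin at the centre of its underside, z up. Guard hinge along its +x edge; the toggle stands at its middle, under the guard; the guard's yellow pin sticks out on its -y side.
- guard (a joint): hinge angle of the guard, rad: 0 shut, grows as it lifts, 1.9 wide open (stop). Light friction hinge, about 0.5 N at the pin; stays where it is left.
- guard_pin (a point): grip point on the guard's yellow side pin, a round bar 10 mm thick, parallel to the hinge (the box's y). The pin is 46 mm long, sticking out sideways from the guard's free end; this point is 16 mm from its outer end, 52 mm from the box's middle plane, 20 mm beyond the box's side. Guard shut: 76 mm above the desk. The point turns with the guard.
- guard_hinge (a point): point on the guard's hinge axis, in the middle of the box (y = 0), 46 mm above the desk. The axis is the box's y axis. Guard shut, the pin lies 70 mm to -x and 30 mm above this axis. The guard is a translucent red shell, 80 mm long, 44 wide, 38 tall; opened past 1.5 rad it stands behind the hinge, clear of the toggle.
- toggle (a joint): angle of the toggle lever, rad: 0 on (leans 0.45 rad to the box's -x, the side away from the guard hinge), 0.9 off (leans 0.45 rad to +x, towards the guard hinge; stop). Stays where it is left, about 1.5 N at its tip to move.
- toggle_tip (a point): centre of the 11 mm ball at the end of the steel toggle lever; lever 30 mm long, 7 mm thick, its pivot at x = -5 mm, y = 0, 42 mm high in the box's frame, so the tip is about 69 mm above the desk. The box's top is 42 mm high round it.
- lamp_base: cue light base fixed to the desk, aluminium, 120 x 120 x 35 mm, with a black 90 x 90 mm socket on top whose top plate is 51 mm above the desk. Origin at the centre of its underside. The top plate has a round hole with two slots, 18 mm wide, along the base's +x and -x, white marks at their ends.
- socket (a point): centre of the socket's top plate, 51 mm above the desk, axes as the base. Turned anticlockwise until its x lies along this x (within 0.1 rad; the hard stop is about 0.08 rad beyond), the lamp's lugs face the slots: it rises 4 mm by its spring and lifts straight up, clear of the socket 16 mm higher. Turning takes about 0.1 N m.
- lamp: red bayonet lamp, about 90 g, 60 mm tall; origin at the centre of its flat foot, z up. Steel foot 41 mm across, two lugs along its own x (60 mm over both, 8 mm wide), black collar 46 mm across. Locked at the start: its x is 0.9 to 1.2 rad clockwise (from above) of the base's x, and a 4 N spring holds the lugs up under the socket's top plate, the foot 39 mm above the desk.
- lamp_grip (a point): centre of the lamp's red grip block, 44 mm above the lamp's foot: 44 mm long (the lamp's x), 20 mm across (its y: grip it across this), from 21 mm (collar's top) to 60 mm above the foot. Axes as the lamp.
- tray: blue open tray fixed to the desk, 150 x 150 mm, 25 mm tall, walls 4 mm, inner floor 5 mm above the desk; origin at the centre of its underside. Empty.
- phone: black smartphone lying flat, 72 x 146 x 9 mm, bystander; origin at the centre of its underside
- pen: black marker pen lying flat, 135 mm long (along its x), 10 mm thick, bystander; origin at the centre of its underside
- mug: blue mug, 80 mm across, 92 mm tall, bystander; origin at the centre of its underside
- headphones: black headphones, about 200 mm wide and 84 mm tall, bystander; origin at the centre of its underside
- bottle: green bottle, 64 mm across, 190 mm tall, bystander; origin at the centre of its underside
- notebook: red notebook, 150 x 210 x 14 mm, bystander; origin at the centre of its underside
Things that resemble listed ones, but are neither listed nor needed, are in the scene too. What is meant by the lamp_base is not green, and is the larger of those in its own colour. What is shaped like the lamp but white is not meant.

How it is judged:
On the way, in this order (a step that is already met when the one before it is completed fails the run):
1. the guard is lifted right up (past 1.4 rad) (value of joint guard above 1.4 rad), for 0.1 s.
2. with the guard up, the toggle is over to off (past 0.75 rad) (value of joint toggle above 0.75 rad and value of joint guard above 1.2 rad), for 0.1 s.
3. the guard is shut again (below 0.12 rad), the toggle still off (value of joint guard below 0.12 rad and value of joint toggle above 0.75 rad), for 0.2 s.
4. the lamp, still in the socket, is turned free (its x within 0.22 rad of the base's x) (angle between the x axis of lamp and the x axis of lamp_base, either way round below 0.22 rad and z of lamp in the frame of lamp_base below 0.048 m), for 0.1 s.
5. the lamp is lifted upright clear of the socket (foot 53 mm above the desk) (z of lamp in the frame of lamp_base above 0.053 m and horizontal distance between lamp and lamp_base below 0.04 m and angle between lamp's own z axis and vertical below 0.35 rad), for 0.1 s.
At the end, for the whole second after the job is handed in: The lamp stands upright (within 0.12 rad) and at rest on the floor of the tray, its centre within 60 mm of the tray's centre; the guard is shut (below 0.12 rad) and the toggle is off (past 0.75 rad) (all of step 3 and horizontal distance between lamp and tray below 0.06 m and height (world z) of lamp below 0.012 m and angle between lamp's own z axis and vertical below 0.12 rad and linear speed of lamp below 0.03 m/s); the robot touches nothing.
It fails at once if the lamp is twisted or pulled free while the toggle is still on or the guard not yet shut ((not (value of joint toggle above 0.75 rad) or value of joint guard above 0.4 rad) and (angle between the x axis of lamp and the x axis of lamp_base, either way round below 0.3 rad or z of lamp in the frame of lamp_base above 0.05 m)).
It fails at once if the lamp falls freely (out of the fingers at more than 0.6 m/s, a drop of some 20 mm) (linear speed of lamp above 0.6 m/s and contact force between the fingers and lamp below 0.1 N).
It fails at once if the lamp is banged into the tray (more than 40 N) (contact force between lamp and tray above 40 N).
It fails at once if another thing on the desk is moved more than 30 mm (distance of any of phone, pen, mug, headphones, bottle, notebook from where it was at the start of the episode above 0.03 m).
It also fails if it takes over 72 s, if anything falls off the work surface, if the arm or the gripper's body presses on something with over 40 N, if the wrist force passes 120 N, or if a joint passes its speed limit or range.

### The arm

A 6-joint arm with a two-finger parallel gripper is mounted at the origin on the work surface. World frame = base frame: x ahead of the robot, y to its left, z up, the work surface at z = 0. Lengths are in m, angles in rad, forces in N, time in s.
With the tool pointing down it reaches from about 0.35 to 0.975 m from the base axis. Payload 4.9 kg.
Tool frame: the origin (TCP) lies on the centre line of the jaws, within the pads' length; the fingertips stand 11 mm ahead of it and the grasp point (between the pads) lies 8 mm behind it; z points along the fingers, y is the direction in which the jaws open and shut (so a half turn about z gives the same grasp; the last joint's range is limited). The gripper opens to 85 mm and grips with 20 to 120 N. Pads are 22 mm wide; open, the fingers measure 114 mm over their backs; the gripper's body (76 mm by 85 mm) begins 54 mm behind the grasp point. The pads swing forward as they close: fully open they stand 13 mm farther back than shut.
Start: joints at [1.164, 0.053, 1.613, -0, 1.476, -0.119], TCP at [0.177, 0.599, 0.208] pointing down, gripper open.
Joint ranges: [-3.01, 3.01], [-1.01, 2.22], [0.06, 2.58], [-1.02, 4.17], [0.09, 2.62], [-3.14, 3.14]. Speed limits (rad/s): [2.57, 2.57, 3.14, 3.14, 3.14, 3.14].

### API

Orientations are given as a rotation vector (axis times angle).
In Python, from station import ctrl gives the robot as it stands.
- The arm moves only by the tool send_rows, never from a script. Its argument "series" is a list of rows, each an object of numbers: "tx", "ty", "tz": the shift along the tool's x, y, z in cm; "wx", "wy", "wz": the turn, a rotation vector about the tool's x, y, z in rad; "jaw": the closure, from 0 (fully open) to 1 (shut). In form: [{"tx": .., "ty": .., "tz": .., "wx": .., "wy": .., "wz": .., "jaw": ..}, ...]. A call has 1 to 5 rows; each row shifts and turns the pose as measured when the row begins, along the tool's axes as they then stand; what a row does not reach is not made up. A row lasts 1/8 s, in which the tool goes at most 62.5 mm and 10.7 degrees, less where a joint would pass 70% of its speed; a pose out of reach is approached as far as the arm can. A call is refused whole if a number of a shift passes 6.25 or a number of a turn 0.188, either way. A call with a gripper value outside its range is refused whole. The fingers move at their own pace and stop on an object; "squeeze" is the grip in N (left out, the last holds). Time passes only in rows, so rows that do not move let the fingers close. It gives the time, the measured TCP pose, the force and the opening at its end, in the units of the state.
- ctrl.get_obs(): the state, without advancing time (a new reading comes with each control period).
- ctrl.get_image(name): name is "side" or "top"; returns the picture (420x560x3 uint8, red, green, blue); there is no depth.
- ctrl.camera_info(name): a dict with "mtx" (3x3 intrinsics, pixels), "R" (3x3) and "t" (3): a world point X has camera coordinates R X + t. Camera axes: x right, y down, z forward; pixel columns grow to the right and rows downward; lengths in m; the calibration is good to about 2 mm. A picture is of the moment at which its call begins. camera_info takes no time and is no camera call.
- ctrl.finish_job(): hands the job in, once; it reports no verdict.
The state is a dict: "t": time; "q": joint angles; "dq": joint speeds; "effort": joint torques, N m; "tool_pos": TCP position; "tool_rot": TCP orientation; "contact_force": force on the tool from outside, world axes, zero at the start; "wrist_torque": the same for the moment, N m; "opening": finger opening in m.
Only numpy, scipy, OpenCV 4.12 (cv2) and the standard library are available. Lean on these libraries where they do the work, as an engineer would, in place of code of your own. Each camera call takes 0.05 s, during which the arm holds its last target.

## Working session

There is one attempt and no reset: what is moved stays moved. The work goes in short steps, Python scripts to look and compute and a tool call to move; the robot and the scene stay as the last step left them, time stands still between calls to the robot, and variables do not carry over. Pictures are saved under pics/ and viewed, and the job is handed in when it is done.

Besides the shell and the picture viewer there is one more tool, called after "Call:" as a command line: name --argument value ..., lists and objects as JSON in quotes. send_rows: Moves the arm, as the interface text tells. Its arguments: {"type":"object","properties":{"series":{"type":"array"},"squeeze":{"type":"number"}},"required":["series"]}

```bash
ls; mkdir -p pics
python3 - <<'E'
from station import ctrl
import cv2
for n in ("side","top"):
    im=ctrl.get_image(n); cv2.imwrite(f"pics/{n}0.png",im[:,:,::-1])
    c=ctrl.camera_info(n); print(n,c)
print(ctrl.get_obs())
E
```

```text
pics
side {'mtx': array([[400.2003741 ,   0.        , 282.6716469 ],
       [  0.        , 400.2003741 , 209.86708142],
       [  0.        ,   0.        ,   1.        ]]), 'R': array([[ 0.99873884, -0.04972223, -0.00695855],
       [-0.03391268, -0.56589585, -0.82377899],
       [ 0.03702231,  0.82297606, -0.56686838]]), 't': array([-0.50254105,  0.06889453,  1.00386551])}
top {'mtx': array([[494.1450842 ,   0.        , 280.65380667],
       [  0.        , 494.1450842 , 207.73657563],
       [  0.        ,   0.        ,   1.        ]]), 'R': array([[-0.01306713, -0.99988347,  0.00789258],
       [-0.99766018,  0.01250752, -0.06721404],
       [ 0.0671075 , -0.0087524 , -0.99770736]]), 't': array([-7.57017575e-04,  5.12193613e-01,  1.29113790e+00])}
{'t': 0.1, 'q': array([ 1.16403352e+00,  5.33029096e-02,  1.61413341e+00,  2.48487659e-05,
        1.47599981e+00, -1.19030732e-01]), 'dq': array([-0.00198439, -0.00234549, -0.00245434, -0.00012549,  0.00447091,
        0.00042919]), 'effort': array([ 2.34637682e-04, -3.94906497e+01, -3.71361458e+01, -1.47009318e-04,
        3.90472531e-03,  2.02639535e-05]), 'tool_pos': array([0.17713497, 0.59875233, 0.20679242]), 'tool_rot': array([-4.50342402e-01, -3.10863771e+00,  2.78568758e-03]), 'contact_force': array([0.00502215, 0.26907574, 0.25120503]), 'wrist_torque': array([0.00496402, 0.00930138, 0.00348964]), 'opening': 0.08512412991247317}
```

View pics/side0.png

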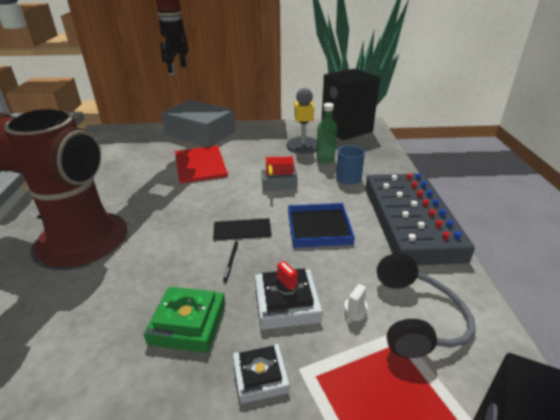

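View pics/top0.png

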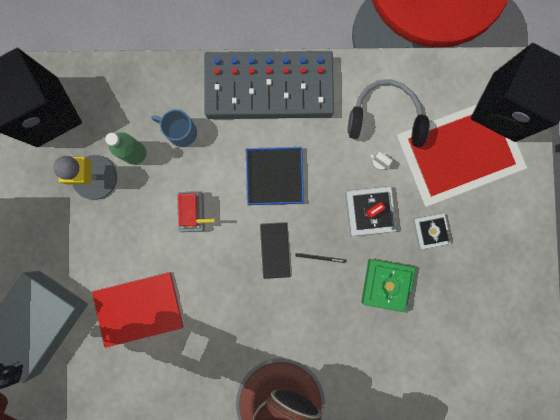

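Run:
```python
import cv2,numpy as np
t=cv2.imread("pics/top0.png"); s=cv2.imread("pics/side0.png")
def c(im,x,y,w,h,f): return cv2.resize(im[y:y+h,x:x+w],None,fx=f,fy=f,interpolation=cv2.INTER_CUBIC)
a=c(t,165,180,80,60,5); b=c(t,335,175,80,70,5)
d=c(s,245,145,80,60,5); e=c(s,245,250,80,80,5)
a=cv2.resize(a,(400,300));b=cv2.resize(b,(400,350));
cv2.imwrite("pics/c1.png",np.vstack([np.hstack([a,d]),])) if a.shape[0]==d.shape[0] else None
b=c(t,335,175,80,70,5); cv2.imwrite("pics/c2.png",np.hstack([b,e[:350]]))
```

```text
(no output)
```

View pics/c1.png

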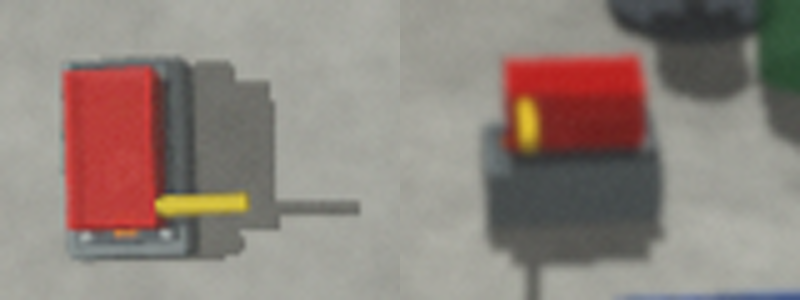

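View pics/c2.png

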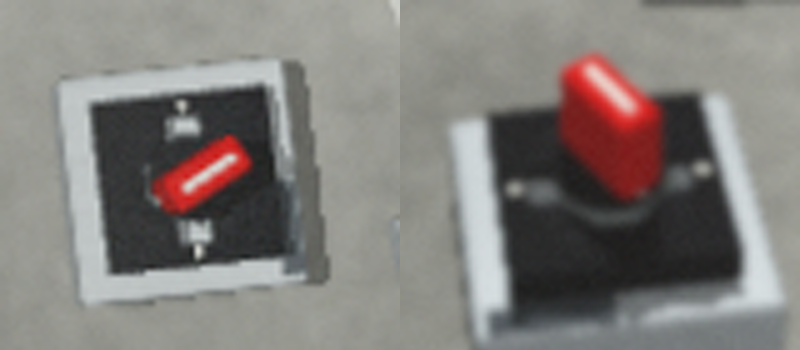

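```bash
cat > h.py <<'E'
import numpy as np,cv2
from station import ctrl
def ray(n,px,z):
    c=ctrl.camera_info(n); d=np.linalg.inv(c["mtx"])@np.array([px[0],px[1],1.]); R,t=c["R"],c["t"]
    o=-R.T@t; d=R.T@d; return o+d*(z-o[2])/d[2]
def proj(n,X):
    c=ctrl.camera_info(n); p=c["mtx"]@(c["R"]@np.asarray(X)+c["t"]); return p[:2]/p[2]
def tri(pt,ps):
    A=[];b=[]
    for n,p in(("top",pt),("side",ps)):
        c=ctrl.camera_info(n);P=c["mtx"]@np.c_[c["R"],c["t"]]
        for i in(0,1): r=P[i]-p[i]*P[2];A.append(r[:3]);b.append(-r[3])
    X=np.linalg.lstsq(np.array(A),np.array(b),rcond=None)[0]
    return X
E
python3 - <<'E'
from h import *
t=cv2.imread("pics/top0.png"); s=cv2.imread("pics/side0.png")
def comp(im,lo,hi,box):
    x,y,w,h=box
    m=cv2.inRange(cv2.cvtColor(im,cv2.COLOR_BGR2HSV),lo,hi)
    k=np.zeros_like(m);k[y:y+h,x:x+w]=m[y:y+h,x:x+w]; return k
def desc(m,name):
    p=np.argwhere(m>0)[:,::-1].astype(np.float32); r=cv2.minAreaRect(p); print(name,len(p),p.mean(0),r); return p
Y=((20,120,100),(35,255,255)); Rd=((0,150,90),(6,255,255))
y=desc(comp(t,*Y,(190,205,40,25)),"yt"); 
ys=desc(comp(s,*Y,(255,150,50,50)),"ys")
g=desc(comp(t,*Rd,(170,185,40,45)),"guard t")
l=desc(comp(t,*Rd,(355,195,40,30)),"lamp t")
ls=desc(comp(s,*Rd,(265,255,50,50)),"lamp s")
v=cv2.fitLine(y,cv2.DIST_L2,0,.01,.01).ravel();print(v)
for px in [(y[:,0].min()-.5,0),(y[:,0].max()+.5,0)]:
    q=(px[0],v[3]+(px[0]-v[2])*v[1]/v[0]); print("pin end",ray("top",q,.076))
tr=desc(comp(t,(105,120,60),(125,255,255),(235,135,80,80)),"tray")
r=cv2.minAreaRect(tr); print([ray("top",c,.025)for c in cv2.boxPoints(r)],ray("top",r[0],.025))
for a in [(181,105),(198,250)]: print("mark",ray("top",(335+a[0]/5,175+a[1]/5),.051))
for a in [(518,188),(702,169)]: print("mark s",ray("side",(245+(a[0]-400)/5,250+a[1]/5),.051))
# base outer corners at z=.035
for a in [(60,82),(280,60),(82,303),(305,285)]: print("bc",ray("top",(335+a[0]/5,175+a[1]/5),.035))
for n,a in(("top",(335+185/5,175+190/5)),("top",(335+238/5,175+155/5))):print("stripe",ray(n,a,.099))
for a in [(585,66),(633,110)]: print("stripe s",ray("side",(245+(a[0]-400)/5,250+a[1]/5),.099))
E
```

```text
yt 72 [204.84723 220.41667] ((205.0330810546875, 220.52920532226562), (4.054588794708252, 18.089702606201172), 86.42366790771484)
ys 26 [270.03845 169.84616] ((270.0, 170.0), (8.0, 2.0), 90.0)
guard t 561 [186.79323 209.42068] ((187.0, 209.5), (31.0, 18.0), 90.0)
lamp t 128 [374.5703  209.61719] ((375.1153869628906, 209.42306518554688), (8.59785270690918, 19.137157440185547), 56.3099365234375)
lamp s 329 [286.9149  276.43768] ((287.0000305175781, 274.5000305175781), (27.577163696289062, 17.677669525146484), 45.0)
[ 9.9904716e-01 -4.3644287e-02  2.0484723e+02  2.2041667e+02]
pin end [0.47781718 0.2082642  0.076     ]
pin end [0.47930154 0.16041675 0.076     ]
tray 416 [274.48557 175.3125 ] ((274.3332214355469, 175.66189575195312), (56.23419189453125, 56.31986999511719), 88.36341857910156)
[array([0.67059963, 0.08422792, 0.025     ]), array([ 0.67318538, -0.06518428,  0.025     ]), array([ 0.52347578, -0.06703286,  0.025     ]), array([0.52107751, 0.08124036, 0.025     ])] [0.59679697 0.00835002 0.025     ]
mark [ 0.53736481 -0.24166174  0.051     ]
mark [ 0.46224958 -0.24853041  0.051     ]
mark s [ 0.46339709 -0.25013685  0.051     ]
mark s [ 0.53654492 -0.2438901   0.051     ]
bc [ 0.55166845 -0.18156027  0.035     ]
bc [ 0.56184432 -0.29738057  0.035     ]
bc [ 0.43590066 -0.19047696  0.035     ]
bc [ 0.44376121 -0.30712775  0.035     ]
stripe [ 0.49069654 -0.23329656  0.099     ]
stripe [ 0.507792   -0.26013604  0.099     ]
stripe s [ 0.49091987 -0.23392376  0.099     ]
stripe s [ 0.50777275 -0.25940406  0.099     ]
```

```bash
cat >> h.py <<'E'
from scipy.spatial.transform import Rotation as Ro
def down(yaw): # tool y at world angle yaw, z down
    y=np.array([np.cos(yaw),np.sin(yaw),0]);z=np.array([0,0,-1.]);return np.c_[np.cross(y,z),y,z]
def delta(p,yaw):
    o=ctrl.get_obs();R=Ro.from_rotvec(o["tool_rot"]).as_matrix();T=down(yaw)
    w=Ro.from_matrix(R.T@T).as_rotvec(); d=R.T@(np.array(p)-o["tool_pos"])*100
    d2=T.T@(np.array(p)-o["tool_pos"])*100
    f=np.round
    print("t",round(o["t"],2),"pos",f(o["tool_pos"],4),"yawY",f(np.arctan2(R[1,1],R[0,1]),3),"F",f(o["contact_force"],1),"open",f(o["opening"],4),"q6",f(o["q"][5],2))
    print("shift now-axes cm",f(d,2),"turn",f(w,3),"| shift in target axes",f(d2,2))
E
python3 - <<'E'
from h import *
for P in [(0.177,0.599,0.207),(0,0,0),(.479,.177,.076)]: print(proj("side",P),proj("top",P))
t=cv2.imread("pics/top0.png")
# box yaw: corners in crop scale5 offset (165,180)
for a in [(68,60),(188,58),(72,256),(190,256)]: print(ray("top",(165+a[0]/5,180+a[1]/5),.040))
delta((.479,.177,.2),.035)
E
```

```text
[179.59603688  80.91674741] [  8.79248312 356.80067442]
[ 82.3289602 237.3325285] [280.36408044 403.76362783]
[270.75488128 170.66510678] [207.91638957 220.19818693]
[0.55499115 0.2579736  0.04      ]
[0.55527105 0.19558203 0.04      ]
[0.4530156  0.25582516 0.04      ]
[0.45222765 0.1948012  0.04      ]
t 0.1 pos [0.1771 0.5988 0.2068] yawY 1.283 F [0.  0.3 0.3] open 0.0851 q6 -0.12
shift now-axes cm [-40.91 -31.87   0.73] turn [-2.000e-03  1.000e-03  1.248e+00] | shift in target axes [-43.21  28.69   0.68]
```

Call:
send_rows --series '[{"wz": 0.18},{"wz": 0.18},{"wz": 0.18},{"wz": 0.18},{"wz": 0.18}]'

```text
invalid input at $.series[0]: expected keys tx, ty, tz, wx, wy, wz, jaw
```

Call:
send_rows --series '[{"wz": 0.18},{"wz": 0.18},{"tx": -5,"ty": 3.3},{"tx": -5,"ty": 3.3},{"tx": -5,"ty": 3.3}]'

```text
invalid input at $.series[0]: expected keys tx, ty, tz, wx, wy, wz, jaw
```

```bash
python3 -c "
from h import *
delta((.479,.177,.2),.02)"
```

```text
t 0.1 pos [0.1771 0.5988 0.2068] yawY 1.283 F [0.  0.3 0.3] open 0.0851 q6 -0.12
shift now-axes cm [-40.91 -31.87   0.73] turn [-2.000e-03  1.000e-03  1.263e+00] | shift in target axes [-42.77  29.34   0.68]
```

All keys are required.

Call:
send_rows --series '[{"tx": 0,"ty": 0,"tz": 0,"wx": 0,"wy": 0,"wz": 0.18,"jaw": 0},{"tx": 0,"ty": 0,"tz": 0,"wx": 0,"wy": 0,"wz": 0.18,"jaw": 0},{"tx": 0,"ty": 0,"tz": 0,"wx": 0,"wy": 0,"wz": 0.18,"jaw": 0},{"tx": 0,"ty": 0,"tz": 0,"wx": 0,"wy": 0,"wz": 0.18,"jaw": 0},{"tx": 0,"ty": 0,"tz": 0,"wx": 0,"wy": 0,"wz": 0.18,"jaw": 0}]'

```text
t: 0.72
tool_pos: [0.1763, 0.5968, 0.2029]
tool_rot: [1.795, 2.576, -0.013]
contact_force: [-0.4, 1.0, 0.2]
opening: 0.0854
```

Call:
send_rows --series '[{"tx": 0,"ty": 0,"tz": 0,"wx": 0,"wy": 0,"wz": 0.18,"jaw": 0.3},{"tx": 0,"ty": 0,"tz": 0,"wx": 0,"wy": 0,"wz": 0.18,"jaw": 0.3},{"tx": -5,"ty": 3.3,"tz": 0,"wx": 0,"wy": 0,"wz": 0,"jaw": 0.3},{"tx": -5,"ty": 3.3,"tz": 0,"wx": 0,"wy": 0,"wz": 0,"jaw": 0.3},{"tx": -5,"ty": 3.3,"tz": 0,"wx": 0,"wy": 0,"wz": 0,"jaw": 0.3}]'

```text
t: 1.35
tool_pos: [0.2721, 0.4422, 0.2001]
tool_rot: [2.232, 2.203, -0.021]
contact_force: [0.8, -0.3, 0.0]
opening: 0.0596
```

```bash
python3 -c "
from h import *
delta((.479,.177,.2),.02)"
```

```text
t 1.35 pos [0.2721 0.4422 0.2001] yawY -0.013 F [ 0.8 -0.3  0. ] open 0.0596 q6 0.89
shift now-axes cm [-26.25  21.03   0.23] turn [-0.006  0.013 -0.033] | shift in target axes [-2.693e+01  2.015e+01  1.000e-02]
```

Call:
send_rows --series '[{"tx": -5.2,"ty": 4,"tz": 0,"wx": 0,"wy": 0,"wz": -0.03,"jaw": 0.5},{"tx": -5.2,"ty": 4,"tz": 0,"wx": 0,"wy": 0,"wz": 0,"jaw": 0.5},{"tx": -5.2,"ty": 4,"tz": 0,"wx": 0,"wy": 0,"wz": 0,"jaw": 0.5},{"tx": -5.2,"ty": 4,"tz": 0,"wx": 0,"wy": 0,"wz": 0,"jaw": 0.5},{"tx": -5.2,"ty": 4,"tz": 0,"wx": 0,"wy": 0,"wz": 0,"jaw": 0.5}]'

```text
t: 1.98
tool_pos: [0.4635, 0.1948, 0.2004]
tool_rot: [2.196, 2.24, -0.021]
contact_force: [1.0, 0.6, 0.7]
opening: 0.0427
```

```bash
python3 -c "
from h import *
delta((.479,.175,.12),.02)"
```

```text
t 1.98 pos [0.4635 0.1948 0.2004] yawY 0.02 F [1.  0.6 0.7] open 0.0427 q6 0.24
shift now-axes cm [-1.9   1.56  8.05] turn [-0.006  0.013 -0.   ] | shift in target axes [-2.01  1.51  8.04]
```

Call:
send_rows --series '[{"tx": -1.9,"ty": 1.55,"tz": 2,"wx": -0.006,"wy": 0.013,"wz": 0,"jaw": 0.5},{"tx": 0,"ty": 0,"tz": 3,"wx": 0,"wy": 0,"wz": 0,"jaw": 0.5},{"tx": 0,"ty": 0,"tz": 3,"wx": 0,"wy": 0,"wz": 0,"jaw": 0.5},{"tx": 0,"ty": 0,"tz": 0,"wx": 0,"wy": 0,"wz": 0,"jaw": 0.5}]'

```text
t: 2.48
tool_pos: [0.4815, 0.1703, 0.1176]
tool_rot: [-2.209, -2.233, 0.002]
contact_force: [0.8, -0.4, 0.7]
opening: 0.0429
```

```bash
python3 -c "
from h import *
delta((.479,.175,.067),.02)
t=ctrl.get_image('top')[:,:,::-1];s=ctrl.get_image('side')[:,:,::-1]
f=lambda im,x,y:cv2.resize(im[y:y+100,x:x+100],(400,400),interpolation=cv2.INTER_CUBIC)
cv2.imwrite('pics/p1.png',np.hstack([f(t,150,170),f(s,220,110)]))"
```

```text
t 2.48 pos [0.4815 0.1703 0.1176] yawY 0.011 F [ 0.8 -0.4  0.7] open 0.0429 q6 0.18
shift now-axes cm [ 0.47 -0.24  5.06] turn [-0.001  0.    -0.009] | shift in target axes [ 0.47 -0.24  5.06]
```

View pics/p1.png

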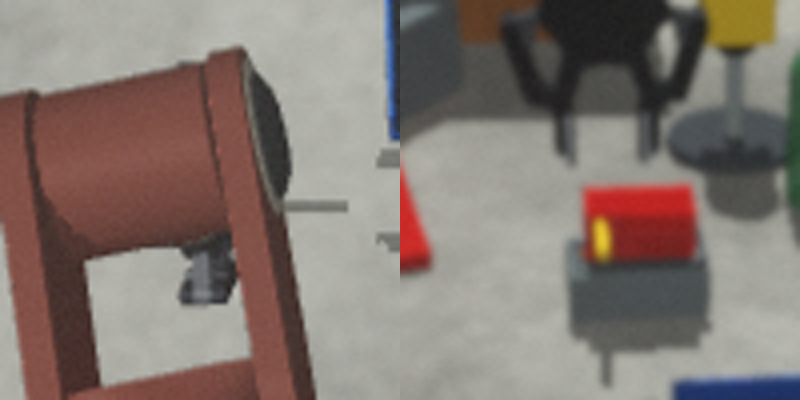

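Call:
send_rows --series '[{"tx": 0.4,"ty": -0.2,"tz": 2,"wx": 0,"wy": 0,"wz": -0.009,"jaw": 0.5},{"tx": 0,"ty": 0,"tz": 2,"wx": 0,"wy": 0,"wz": 0,"jaw": 0.5},{"tx": 0,"ty": 0,"tz": 1,"wx": 0,"wy": 0,"wz": 0,"jaw": 0.5},{"tx": 0,"ty": 0,"tz": 0,"wx": 0,"wy": 0,"wz": 0,"jaw": 0.5}]'

```text
t: 3.08
tool_pos: [0.484, 0.1771, 0.0721]
tool_rot: [2.191, 2.243, 0.016]
contact_force: [-0.8, 0.1, 0.3]
opening: 0.0428
```

```bash
python3 -c "
from h import *
delta((.479,.175,.067),.02)
s=ctrl.get_image('side')[:,:,::-1]
f=lambda im,x,y:cv2.resize(im[y:y+100,x:x+100],(600,600),interpolation=cv2.INTER_CUBIC)
cv2.imwrite('pics/p2.png',f(s,220,110))"
```

```text
t 3.08 pos [0.484  0.1771 0.0721] yawY 0.023 F [-0.8  0.1  0.3] open 0.0428 q6 0.18
shift now-axes cm [-0.2  -0.51  0.51] turn [ 0.012 -0.002  0.003] | shift in target axes [-0.2  -0.51  0.51]
```

View pics/p2.png

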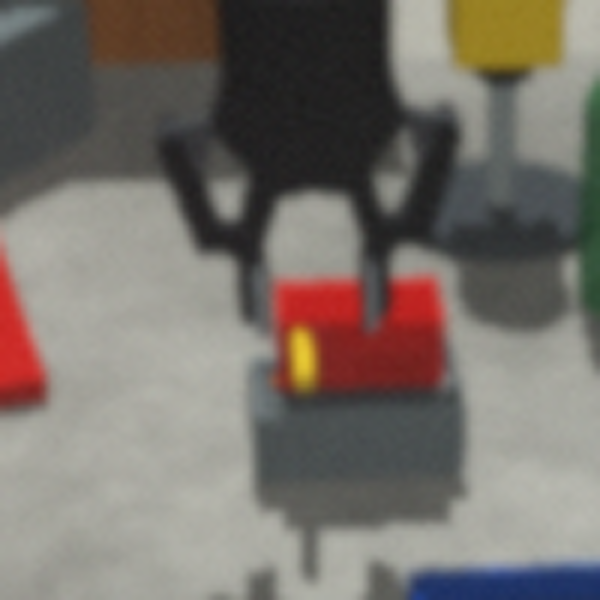

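```bash
python3 -c "
from h import *
for P in [(.457,.177,.069),(.511,.177,.069),(.479,.16,.076),(.479,.206,.076),(.463,.177,.085),(.457,.23,.069)]:
  print(P,(proj('side',P)-[220,110])*6)
s=ctrl.get_image('top')[:,:,::-1]
f=lambda im,x,y:cv2.resize(im[y:y+100,x:x+100],(600,600),interpolation=cv2.INTER_CUBIC)
cv2.imwrite('pics/p3.png',f(s,150,170))"
```

```text
(0.457, 0.177, 0.069) [258.03267172 378.52015516]
(0.511, 0.177, 0.069) [372.91186327 375.01712938]
(0.479, 0.16, 0.076) [305.45646624 381.83380525]
(0.479, 0.206, 0.076) [302.99978515 334.55600372]
(0.463, 0.177, 0.085) [269.72494694 348.04147667]
(0.457, 0.23, 0.069) [257.02403766 325.2368677 ]
```

View pics/p3.png

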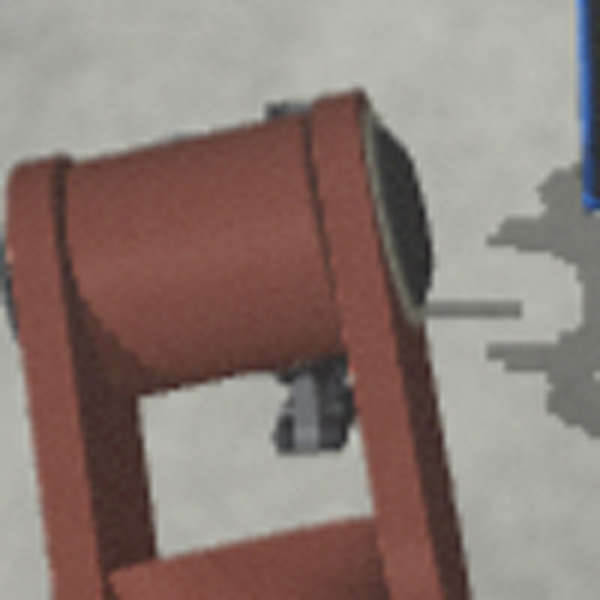

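```bash
python3 -c "
from h import *
from scipy.optimize import fsolve
for (u,v),y in [((262.5,151),.17),((280,151),.17),((220+255/6,110+325/6),.177),((220+372/6,110+330/6),.177)]:
  print(fsolve(lambda a:proj('side',(a[0],y,a[1]))-[u,v],[.48,.08]))
print(ctrl.get_obs())"
```

```text
[0.45807547 0.14098274]
[0.50536932 0.13949865]
[0.45658176 0.09729397]
[0.51075964 0.09286895]
{'t': 3.175, 'q': array([ 2.06000401e-01, -9.44839757e-02,  1.99199136e+00,  2.46380458e-04,
        1.23034748e+00,  1.82690359e-01]), 'dq': array([-2.91043074e-03, -6.64174847e-03, -9.44604225e-03,  7.29233992e-05,
       -2.24058754e-03,  1.66850215e-03]), 'effort': array([ 5.09237009e-02, -2.93349802e+01, -3.34786892e+01,  5.08727084e-03,
       -3.55237280e-02, -5.93950062e-05]), 'tool_pos': array([0.48486523, 0.17719428, 0.07325388]), 'tool_rot': array([2.19023975, 2.24171786, 0.01807916]), 'contact_force': array([ 0.30086959,  0.75603348, -0.38156641]), 'wrist_torque': array([ 0.02181686, -0.04211739,  0.03422511]), 'opening': 0.04240225898114988}
```

Call:
send_rows --series '[{"tx": -0.2,"ty": -0.55,"tz": 0.5,"wx": 0.01,"wy": 0,"wz": 0,"jaw": 0.5},{"tx": 0,"ty": 0,"tz": 1.2,"wx": 0,"wy": 0,"wz": 0,"jaw": 0.5},{"tx": 0,"ty": 0,"tz": 0,"wx": 0,"wy": 0,"wz": 0,"jaw": 0.5}]'

```text
t: 3.55
tool_pos: [0.48, 0.1752, 0.0564]
tool_rot: [2.195, 2.246, 0.009]
contact_force: [-0.1, -0.2, 0.5]
opening: 0.0427
```

```bash
python3 -c "
from h import *
delta((.479,.175,.067),.02)
s=ctrl.get_image('side')[:,:,::-1]
f=lambda im,x,y:cv2.resize(im[y:y+60,x:x+60],(600,600),interpolation=cv2.INTER_CUBIC)
cv2.imwrite('pics/p4.png',f(s,240,135))"
```

```text
t 3.55 pos [0.48   0.1752 0.0564] yawY 0.023 F [-0.1 -0.2  0.5] open 0.0427 q6 0.18
shift now-axes cm [-0.01 -0.1  -1.06] turn [ 0.005 -0.003  0.003] | shift in target axes [-0.01 -0.1  -1.06]
```

View pics/p4.png

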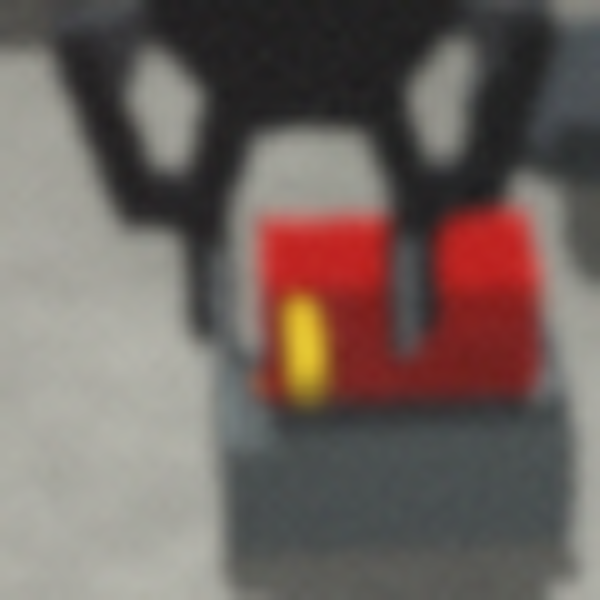

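Call:
send_rows --series '[{"tx": 0,"ty": -0.1,"tz": 0.8,"wx": 0,"wy": 0,"wz": 0,"jaw": 0.5},{"tx": 0,"ty": 0,"tz": 0.7,"wx": 0,"wy": 0,"wz": 0,"jaw": 0.5},{"tx": 0,"ty": 0,"tz": 0,"wx": 0,"wy": 0,"wz": 0,"jaw": 0.7},{"tx": 0,"ty": 0,"tz": 0,"wx": 0,"wy": 0,"wz": 0,"jaw": 0.7}]' --squeeze 25

```text
t: 4.1
tool_pos: [0.4798, 0.1753, 0.0411]
tool_rot: [2.194, 2.245, 0.011]
contact_force: [0.4, 0.6, -0.1]
opening: 0.0253
```

```bash
python3 -c "
from h import *
delta((.479,.175,.067),.02)
s=ctrl.get_image('side')[:,:,::-1]
f=lambda im,x,y:cv2.resize(im[y:y+60,x:x+60],(600,600),interpolation=cv2.INTER_CUBIC)
cv2.imwrite('pics/p5.png',f(s,240,135))"
```

```text
t 4.1 pos [0.4798 0.1753 0.0411] yawY 0.023 F [ 0.4  0.6 -0.1] open 0.0253 q6 0.18
shift now-axes cm [-0.02 -0.06 -2.59] turn [ 0.007 -0.003  0.003] | shift in target axes [-0.03 -0.08 -2.59]
```

View pics/p5.png

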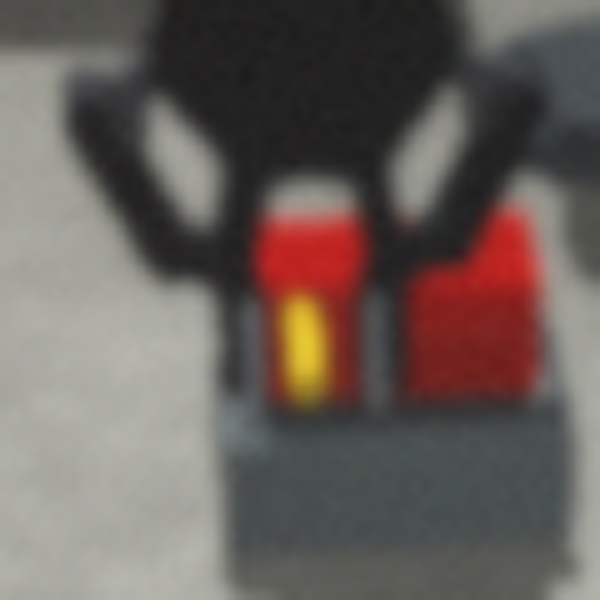

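Call:
send_rows --series '[{"tx": 0,"ty": -0.15,"tz": 0,"wx": 0,"wy": 0,"wz": 0,"jaw": 0.75},{"tx": 0,"ty": 0,"tz": 0,"wx": 0,"wy": 0,"wz": 0,"jaw": 1},{"tx": 0,"ty": 0,"tz": 0,"wx": 0,"wy": 0,"wz": 0,"jaw": 1},{"tx": 0,"ty": 0,"tz": 0,"wx": 0,"wy": 0,"wz": 0,"jaw": 1}]' --squeeze 25

```text
t: 4.65
tool_pos: [0.4776, 0.1753, 0.0414]
tool_rot: [2.194, 2.247, 0.01]
contact_force: [-1.0, 0.3, -0.6]
opening: 0.0086
```

```bash
python3 -c "
from h import *
delta((.479,.175,.067),.02)
s=ctrl.get_image('side')[:,:,::-1]
f=lambda im,x,y:cv2.resize(im[y:y+60,x:x+60],(600,600),interpolation=cv2.INTER_CUBIC)
cv2.imwrite('pics/p6.png',f(s,240,135))"
```

```text
t 4.65 pos [0.4776 0.1753 0.0414] yawY 0.024 F [-1.   0.3 -0.6] open 0.0086 q6 0.18
shift now-axes cm [-0.03  0.15 -2.56] turn [ 0.005 -0.003  0.004] | shift in target axes [-0.03  0.14 -2.56]
```

View pics/p6.png

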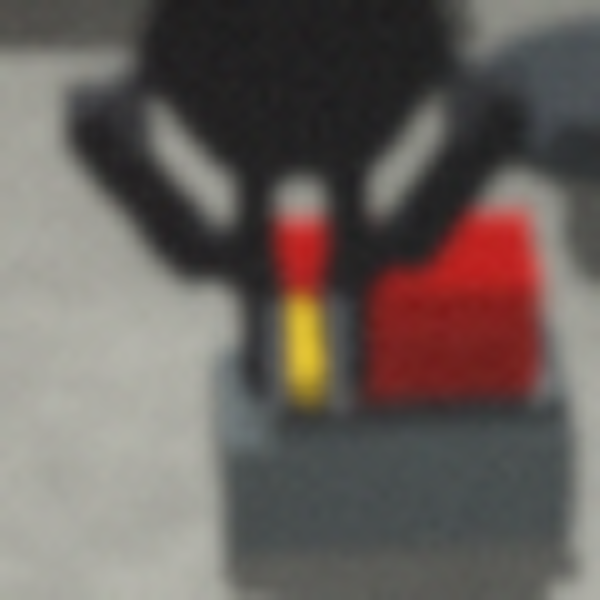

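```bash
cat >> h.py <<'E'
def arc(P0,ths):
    o=ctrl.get_obs();p=o["tool_pos"];R=Ro.from_rotvec(o["tool_rot"]).as_matrix();T=down(.022);prev=p
    for th in ths:
        q=np.array(P0)+[.07*(1-np.cos(th))+.03*np.sin(th),.022*(.07*(1-np.cos(th))+.03*np.sin(th)),.07*np.sin(th)+.03*(np.cos(th)-1)]
        print(th,"xyz cm",np.round(T.T@(q-prev)*100,2)); prev=q
    print("turn",np.round(Ro.from_matrix(R.T@T).as_rotvec(),3))
E
python3 -c "
from h import *
arc((.4776,.1753,.0414),[.1,.2,.32,.44,.56,.68,.8,.92,1.04,1.16,1.28,1.4,1.5,1.6,1.7,1.8])"
```

```text
0.1 xyz cm [-0.    0.33 -0.69]
0.2 xyz cm [-0.    0.4  -0.65]
0.32 xyz cm [-0.    0.56 -0.72]
0.44 xyz cm [-0.    0.65 -0.65]
0.56 xyz cm [-0.    0.72 -0.56]
0.68 xyz cm [-0.    0.78 -0.47]
0.8 xyz cm [-0.    0.83 -0.38]
0.92 xyz cm [-0.    0.87 -0.28]
1.04 xyz cm [-0.    0.9  -0.17]
1.16 xyz cm [-0.    0.91 -0.06]
1.28 xyz cm [-0.    0.91  0.05]
1.4 xyz cm [-0.    0.9   0.16]
1.5 xyz cm [-0.    0.73  0.21]
1.6 xyz cm [-0.    0.71  0.29]
1.7 xyz cm [-0.    0.67  0.35]
1.8 xyz cm [-0.    0.64  0.42]
turn [ 0.005 -0.003  0.002]
```

Call:
send_rows --series '[{"tx": 0,"ty": 0.33,"tz": -0.69,"wx": 0,"wy": 0,"wz": 0,"jaw": 1},{"tx": 0,"ty": 0.4,"tz": -0.65,"wx": 0,"wy": 0,"wz": 0,"jaw": 1},{"tx": 0,"ty": 0.56,"tz": -0.72,"wx": 0,"wy": 0,"wz": 0,"jaw": 1}]'

```text
t: 5.08
tool_pos: [0.4897, 0.1757, 0.0618]
tool_rot: [-2.194, -2.247, -0.007]
contact_force: [-0.6, 1.3, -2.2]
opening: 0.0091
```

```bash
python3 -c "
from h import *
delta((.479,.175,.067),.022)
arc((.4776,.1753,.0414),[.44,.56,.68,.8,.92])
s=ctrl.get_image('side')[:,:,::-1]
f=lambda im,x,y:cv2.resize(im[y:y+80,x:x+80],(600,600),interpolation=cv2.INTER_CUBIC)
cv2.imwrite('pics/p7.png',f(s,230,115))"
```

```text
t 5.08 pos [0.4897 0.1757 0.0618] yawY 0.024 F [-0.6  1.3 -2.2] open 0.0091 q6 0.17
shift now-axes cm [-0.04 -1.07 -0.52] turn [ 0.002 -0.004  0.002] | shift in target axes [-0.05 -1.07 -0.52]
0.44 xyz cm [-0.01  0.73 -0.65]
0.56 xyz cm [-0.    0.72 -0.56]
0.68 xyz cm [-0.    0.78 -0.47]
0.8 xyz cm [-0.    0.83 -0.38]
0.92 xyz cm [-0.    0.87 -0.28]
turn [ 0.002 -0.004  0.002]
```

View pics/p7.png

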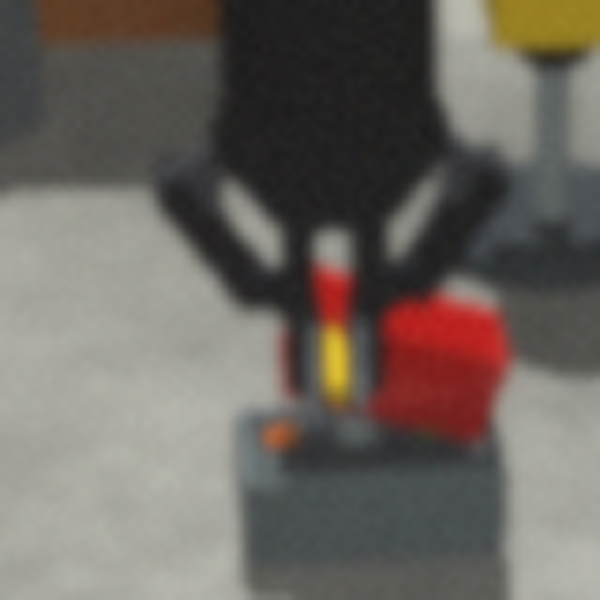

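The guard is lifting with the gripper (pin held at about (275,163)). Continue along the arc.

Call:
send_rows --series '[{"tx": 0,"ty": 0.73,"tz": -0.65,"wx": 0,"wy": 0,"wz": 0,"jaw": 1},{"tx": 0,"ty": 0.72,"tz": -0.56,"wx": 0,"wy": 0,"wz": 0,"jaw": 1},{"tx": 0,"ty": 0.78,"tz": -0.47,"wx": 0,"wy": 0,"wz": 0,"jaw": 1},{"tx": 0,"ty": 0.83,"tz": -0.38,"wx": 0,"wy": 0,"wz": 0,"jaw": 1},{"tx": 0,"ty": 0.87,"tz": -0.28,"wx": 0,"wy": 0,"wz": 0,"jaw": 1}]'

```text
t: 5.75
tool_pos: [0.5322, 0.1771, 0.0895]
tool_rot: [-2.194, -2.247, -0.008]
contact_force: [-1.3, 2.1, -1.3]
opening: 0.0089
```

```bash
python3 -c "
from h import *
delta((.479,.175,.067),.022)
arc((.4776,.1753,.0414),[1.04,1.16,1.28,1.4,1.5])"
```

```text
t 5.75 pos [0.5322 0.1771 0.0895] yawY 0.024 F [-1.3  2.1 -1.3] open 0.0089 q6 0.16
shift now-axes cm [-0.09 -5.33  2.23] turn [ 0.003 -0.005  0.002] | shift in target axes [-0.09 -5.32  2.25]
1.04 xyz cm [-0.06  0.58  0.25]
1.16 xyz cm [-0.    0.91 -0.06]
1.28 xyz cm [-0.    0.91  0.05]
1.4 xyz cm [-0.    0.9   0.16]
1.5 xyz cm [-0.    0.73  0.21]
turn [ 0.003 -0.005  0.002]
```

Call:
send_rows --series '[{"tx": 0,"ty": 0.7,"tz": 0.05,"wx": 0,"wy": 0,"wz": 0,"jaw": 1},{"tx": 0,"ty": 0.91,"tz": 0.05,"wx": 0,"wy": 0,"wz": 0,"jaw": 1},{"tx": 0,"ty": 0.91,"tz": 0.1,"wx": 0,"wy": 0,"wz": 0,"jaw": 1},{"tx": 0,"ty": 0.9,"tz": 0.16,"wx": 0,"wy": 0,"wz": 0,"jaw": 1},{"tx": 0,"ty": 0.73,"tz": 0.21,"wx": 0,"wy": 0,"wz": 0,"jaw": 1}]'

```text
t: 6.38
tool_pos: [0.579, 0.1786, 0.0857]
tool_rot: [2.194, 2.247, 0.014]
contact_force: [-2.7, 1.4, 0.1]
opening: 0.0087
```

```bash
python3 -c "
from h import *
delta((.479,.175,.067),.022)
arc((.4776,.1753,.0414),[1.6,1.7,1.8])
s=ctrl.get_image('side')[:,:,::-1]
f=lambda im,x,y:cv2.resize(im[y:y+80,x:x+80],(600,600),interpolation=cv2.INTER_CUBIC)
cv2.imwrite('pics/p8.png',f(s,240,115))"
```

```text
t 6.38 pos [0.579  0.1786 0.0857] yawY 0.024 F [-2.7  1.4  0.1] open 0.0087 q6 0.15
shift now-axes cm [ -0.14 -10.02   1.8 ] turn [ 0.007 -0.006  0.002] | shift in target axes [ -0.14 -10.01   1.87]
1.6 xyz cm [-0.11  0.06  0.52]
1.7 xyz cm [-0.    0.67  0.35]
1.8 xyz cm [-0.    0.64  0.42]
turn [ 0.007 -0.006  0.002]
```

View pics/p8.png

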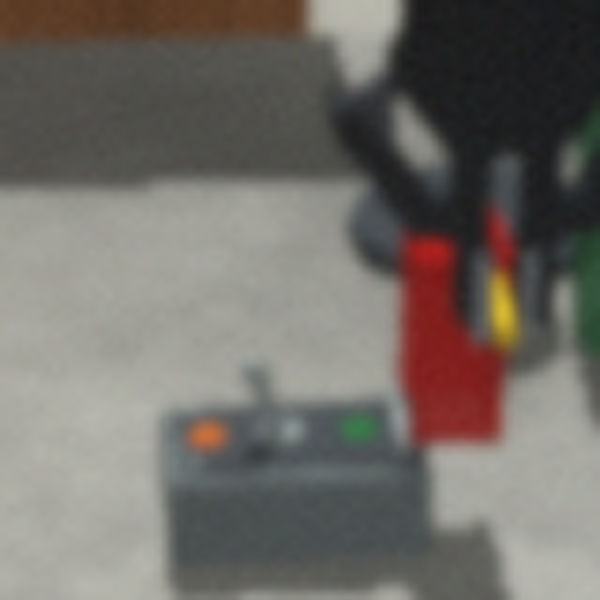

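Call:
send_rows --series '[{"tx": 0,"ty": 0.5,"tz": 0.4,"wx": 0,"wy": 0,"wz": 0,"jaw": 1},{"tx": 0,"ty": 0.5,"tz": 0.35,"wx": 0,"wy": 0,"wz": 0,"jaw": 1},{"tx": 0,"ty": 0,"tz": 0,"wx": 0,"wy": 0,"wz": 0,"jaw": 1}]'

```text
t: 6.8
tool_pos: [0.5919, 0.179, 0.0783]
tool_rot: [2.193, 2.245, 0.019]
contact_force: [0.9, 0.9, 0.5]
opening: 0.0087
```

Call:
send_rows --series '[{"tx": 0,"ty": 0,"tz": 0,"wx": 0,"wy": 0,"wz": 0,"jaw": 0.65},{"tx": 0,"ty": 0,"tz": 0,"wx": 0,"wy": 0,"wz": 0,"jaw": 0.65},{"tx": 0,"ty": 0,"tz": -3,"wx": 0,"wy": 0,"wz": 0,"jaw": 0.65},{"tx": 0,"ty": 0,"tz": -4,"wx": 0,"wy": 0,"wz": 0,"jaw": 0.65},{"tx": 0,"ty": 0,"tz": 0,"wx": 0,"wy": 0,"wz": 0,"jaw": 0.65}]'

```text
t: 7.42
tool_pos: [0.5888, 0.177, 0.1467]
tool_rot: [2.194, 2.245, 0.01]
contact_force: [0.4, -0.4, 0.2]
opening: 0.0298
```

```bash
python3 -c "
from h import *
delta((.479,.228,.15),.022)
s=ctrl.get_image('side')[:,:,::-1]
t=ctrl.get_image('top')[:,:,::-1]
f=lambda im,x,y:cv2.resize(im[y:y+80,x:x+80],(400,400),interpolation=cv2.INTER_CUBIC)
cv2.imwrite('pics/p9.png',np.hstack([f(s,240,115),f(t,150,170)]))"
```

```text
t 7.42 pos [0.5888 0.177  0.1467] yawY 0.023 F [ 0.4 -0.4  0.2] open 0.0298 q6 0.15
shift now-axes cm [  5.35 -10.86  -0.38] turn [ 0.006 -0.003  0.001] | shift in target axes [  5.34 -10.87  -0.33]
```

View pics/p9.png

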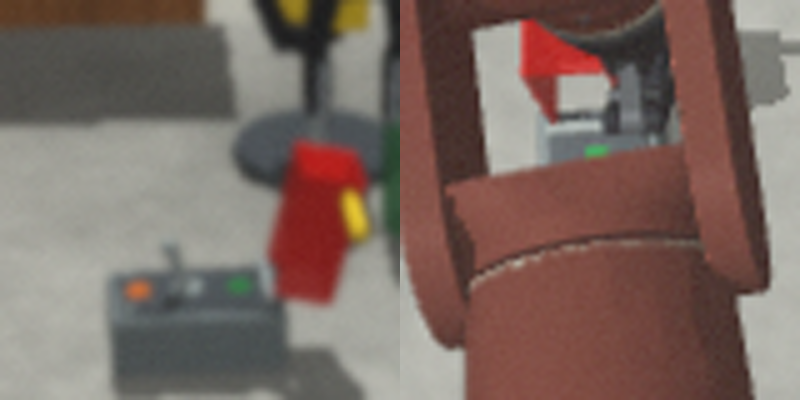

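```bash
python3 -c "
from h import *
from scipy.optimize import fsolve
print(fsolve(lambda a:proj('side',(a[0],.228,a[1]))-[274.4,164.8],[.48,.08]))
print(proj('side',(.504-.018,.228,.069)))"
```

```text
[0.490745   0.06697792]
[272.76538942 164.23453475]
```

Call:
send_rows --series '[{"tx": 0,"ty": -4.6,"tz": 0,"wx": 0,"wy": 0,"wz": 0,"jaw": 1},{"tx": 1.7,"ty": -4.6,"tz": 0,"wx": 0,"wy": 0,"wz": 0,"jaw": 1},{"tx": 1.7,"ty": -4.6,"tz": 0,"wx": 0,"wy": 0,"wz": 0,"jaw": 1},{"tx": 1.7,"ty": 0,"tz": 3,"wx": 0,"wy": 0,"wz": 0,"jaw": 1},{"tx": 0,"ty": 0,"tz": 3,"wx": 0,"wy": 0,"wz": 0,"jaw": 1}]'

```text
t: 8.15
tool_pos: [0.4387, 0.224, 0.0739]
tool_rot: [-2.193, -2.24, 0.012]
contact_force: [-0.2, -0.1, -0.4]
opening: 0.0002
```

```bash
python3 -c "
from h import *
delta((.455,.228,.04),.022)
s=ctrl.get_image('side')[:,:,::-1]
t=ctrl.get_image('top')[:,:,::-1]
f=lambda im,x,y:cv2.resize(im[y:y+80,x:x+80],(400,400),interpolation=cv2.INTER_CUBIC)
cv2.imwrite('pics/p10.png',np.hstack([f(s,230,115),f(t,150,170)]))"
```

```text
t 8.15 pos [0.4387 0.224  0.0739] yawY 0.021 F [-0.2 -0.1 -0.4] open 0.0002 q6 0.3
shift now-axes cm [0.37 1.67 3.37] turn [-0.01   0.    -0.001] | shift in target axes [0.37 1.64 3.39]
```

View pics/p10.png

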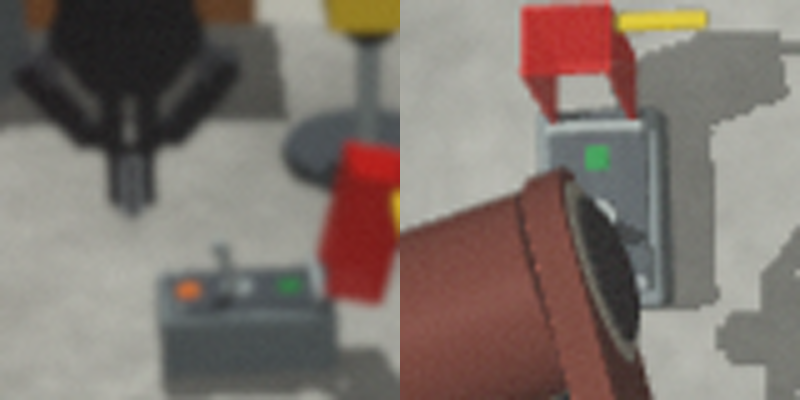

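```bash
python3 -c "
from h import *
from scipy.optimize import fsolve
for p in [(256.4,157.2),(230+22.2,157),(230+31,157),(274.4,164.4)]:
  print(fsolve(lambda a:proj('side',(a[0],.224,a[1]))-p,[.48,.08]))"
```

```text
[0.43937933 0.09544393]
[0.42737663 0.09647128]
[0.45260019 0.09565669]
[0.49067851 0.07042618]
```

Call:
send_rows --series '[{"tx": 0.4,"ty": 1.2,"tz": 1,"wx": -0.01,"wy": 0,"wz": 0,"jaw": 1},{"tx": 0,"ty": 0,"tz": 1.5,"wx": 0,"wy": 0,"wz": 0,"jaw": 1},{"tx": 0,"ty": 0,"tz": 0.9,"wx": 0,"wy": 0,"wz": 0,"jaw": 1},{"tx": 0,"ty": 0,"tz": 0,"wx": 0,"wy": 0,"wz": 0,"jaw": 1}]'

```text
t: 8.75
tool_pos: [0.4467, 0.2254, 0.0342]
tool_rot: [-2.197, -2.239, 0.018]
contact_force: [0.2, -0.1, -1.0]
opening: 0.0001
```

```bash
python3 -c "
from h import *
delta((.498,.228,.0365),.022)
s=ctrl.get_image('side')[:,:,::-1]
f=lambda im,x,y:cv2.resize(im[y:y+80,x:x+80],(600,600),interpolation=cv2.INTER_CUBIC)
cv2.imwrite('pics/p11.png',f(s,230,115))"
```

```text
t 8.75 pos [0.4467 0.2254 0.0342] yawY 0.019 F [ 0.2 -0.1 -1. ] open 0.0001 q6 0.3
shift now-axes cm [ 0.16  5.13 -0.29] turn [-0.012  0.004 -0.003] | shift in target axes [ 0.14  5.14 -0.23]
```

View pics/p11.png

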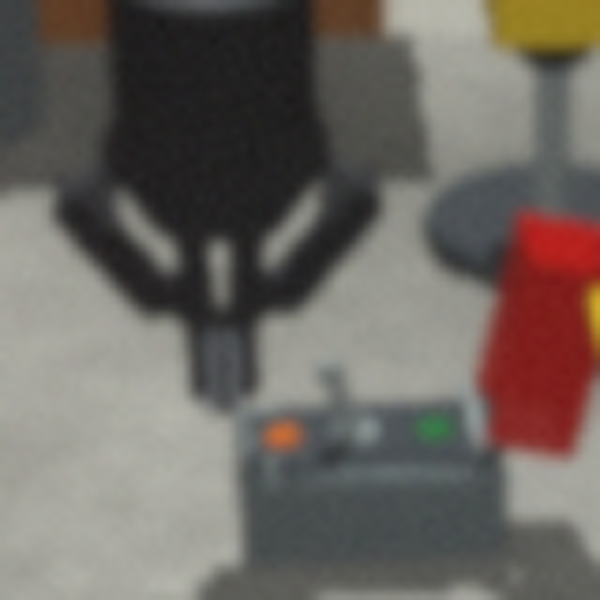

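Call:
send_rows --series '[{"tx": 0.15,"ty": 1.2,"tz": -0.2,"wx": -0.01,"wy": 0,"wz": 0,"jaw": 1},{"tx": 0,"ty": 1,"tz": 0,"wx": 0,"wy": 0,"wz": 0,"jaw": 1},{"tx": 0,"ty": 1,"tz": 0,"wx": 0,"wy": 0,"wz": 0,"jaw": 1},{"tx": 0,"ty": 1,"tz": 0,"wx": 0,"wy": 0,"wz": 0,"jaw": 1}]'

```text
t: 9.3
tool_pos: [0.4924, 0.2287, 0.0395]
tool_rot: [2.198, 2.24, -0.002]
contact_force: [-2.2, -1.1, -0.2]
opening: 0.0
```

```bash
python3 -c "
from h import *
delta((.498,.228,.0365),.022)
s=ctrl.get_image('side')[:,:,::-1]
f=lambda im,x,y:cv2.resize(im[y:y+80,x:x+80],(600,600),interpolation=cv2.INTER_CUBIC)
cv2.imwrite('pics/p12.png',f(s,230,115))"
```

```text
t 9.3 pos [0.4924 0.2287 0.0395] yawY 0.019 F [-2.2 -1.1 -0.2] open 0.0 q6 0.28
shift now-axes cm [-0.08  0.56  0.3 ] turn [ 0.002  0.003 -0.003] | shift in target axes [-0.08  0.56  0.3 ]
```

View pics/p12.png

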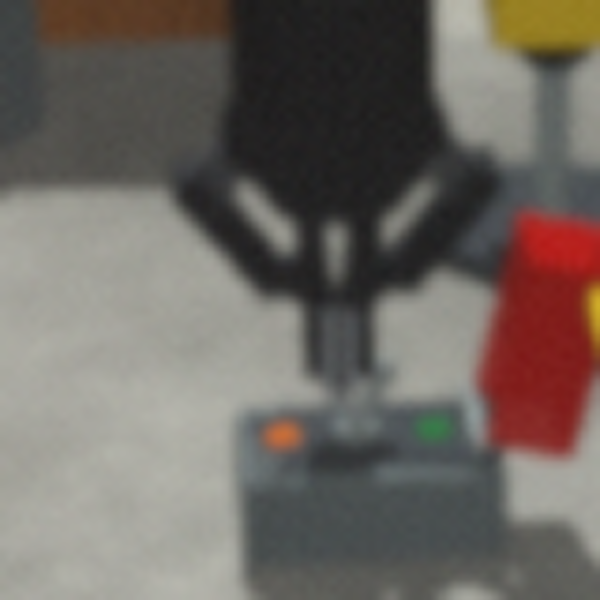

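Call:
send_rows --series '[{"tx": 0,"ty": 0.5,"tz": 0.2,"wx": 0,"wy": 0,"wz": 0,"jaw": 1},{"tx": 0,"ty": 0.4,"tz": 0,"wx": 0,"wy": 0,"wz": 0,"jaw": 1},{"tx": 0,"ty": 0.2,"tz": 0,"wx": 0,"wy": 0,"wz": 0,"jaw": 1}]'

```text
t: 9.72
tool_pos: [0.4939, 0.2287, 0.0392]
tool_rot: [-2.189, -2.231, 0.04]
contact_force: [-10.4, -2.0, 9.3]
opening: -0.0002
```

```bash
python3 -c "
from h import *
delta((.498,.228,.0365),.022)
s=ctrl.get_image('side')[:,:,::-1]
f=lambda im,x,y:cv2.resize(im[y:y+80,x:x+80],(600,600),interpolation=cv2.INTER_CUBIC)
cv2.imwrite('pics/p13.png',f(s,230,115))"
```

```text
t 9.72 pos [0.4939 0.2287 0.0392] yawY 0.019 F [-10.4  -2.    9.3] open -0.0002 q6 0.28
shift now-axes cm [-0.07  0.41  0.26] turn [-0.03   0.006 -0.003] | shift in target axes [-0.08  0.41  0.27]
```

View pics/p13.png

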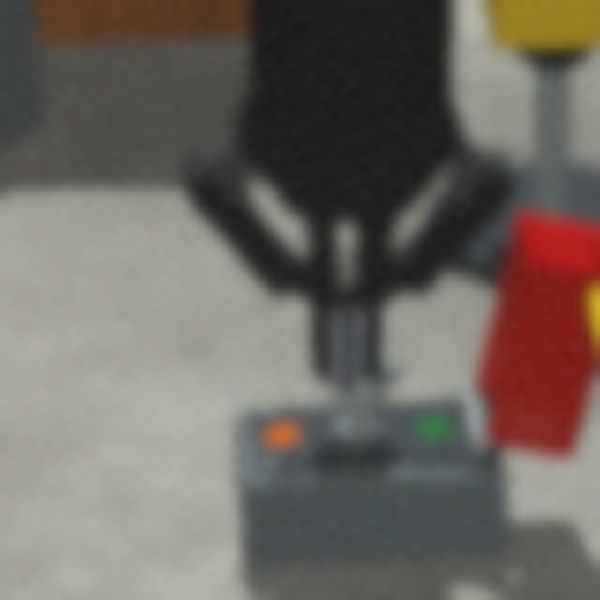

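Call:
send_rows --series '[{"tx": 0,"ty": -1.5,"tz": -1,"wx": 0,"wy": 0,"wz": 0,"jaw": 1},{"tx": 0,"ty": -3,"tz": -2,"wx": 0,"wy": 0,"wz": 0,"jaw": 1},{"tx": 0,"ty": 0,"tz": 0,"wx": 0,"wy": 0,"wz": 0,"jaw": 1}]'

```text
t: 10.15
tool_pos: [0.45, 0.2279, 0.0708]
tool_rot: [-2.19, -2.231, 0.038]
contact_force: [0.9, -0.5, 0.9]
opening: 0.0003
```

```bash
python3 -c "
from h import *
delta((.498,.228,.0365),.022)
s=ctrl.get_image('side')[:,:,::-1]
f=lambda im,x,y:cv2.resize(im[y:y+60,x:x+60],(600,600),interpolation=cv2.INTER_CUBIC)
cv2.imwrite('pics/p14.png',f(s,250,145))
h=np.array([.504-.005,.228,.042])
for a in (-.45,0,.3,.45): 
  print(a,(proj('side',h+.03*np.array([np.sin(a),0,np.cos(a)]))-[250,145])*10)"
```

```text
t 10.15 pos [0.45   0.2279 0.0708] yawY 0.019 F [ 0.9 -0.5  0.9] open 0.0003 q6 0.3
shift now-axes cm [-0.06  4.89  3.3 ] turn [-0.028  0.006 -0.003] | shift in target axes [-0.1   4.8   3.43]
-0.45 [227.48555361 192.30957166]
0 [271.92152261 181.90108941]
0.3 [302.28453716 185.08148912]
0.45 [316.62124376 189.66214357]
```

View pics/p14.png

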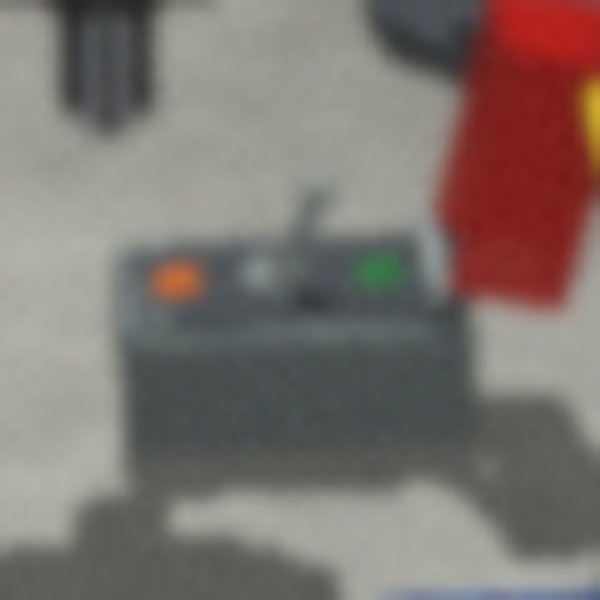

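```bash
python3 -c "
from h import *
s=np.mean([ctrl.get_image('side')[:,:,::-1].astype(float) for _ in range(6)],0)
np.save('avg.npy',s)
c=s[150:190,255:300]; c=np.clip((c-40)*1.6,0,255).astype(np.uint8)
cv2.imwrite('pics/p15.png',cv2.resize(c,None,fx=16,fy=14,interpolation=cv2.INTER_CUBIC))
b=cv2.imread('pics/p11.png');
cv2.imwrite('pics/p16.png',cv2.resize(np.clip((b[262:563,187:525].astype(float)-40)*1.6,0,255).astype(np.uint8),(720,560)))
"
```

```text
(no output)
```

View pics/p15.png

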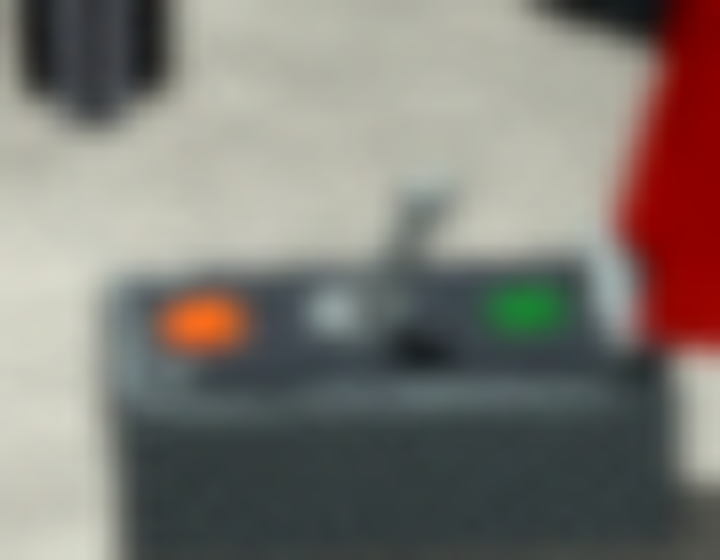

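View pics/p16.png

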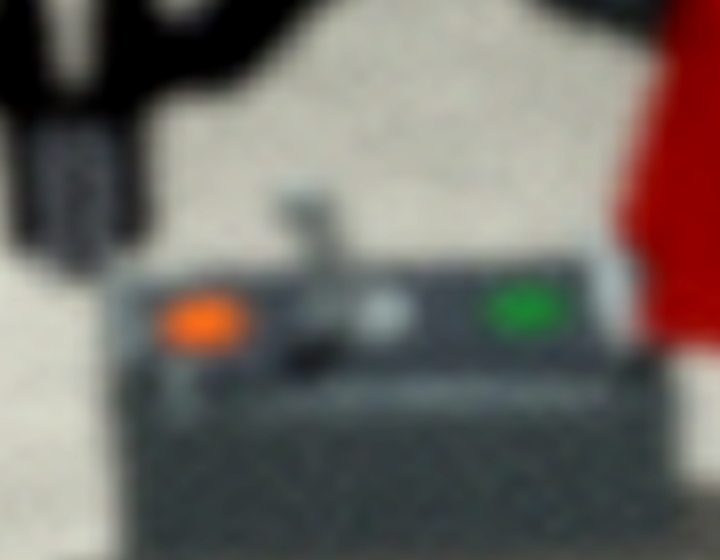

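Call:
send_rows --series '[{"tx": 0,"ty": 0,"tz": -4,"wx": -0.028,"wy": 0.006,"wz": 0,"jaw": 1},{"tx": 0,"ty": 0,"tz": -4,"wx": 0,"wy": 0,"wz": 0,"jaw": 1},{"tx": -2.5,"ty": 4,"tz": 0,"wx": 0,"wy": 0,"wz": 0,"jaw": 0.65},{"tx": -2.5,"ty": 5,"tz": 0,"wx": 0,"wy": 0,"wz": 0,"jaw": 0.65},{"tx": 0,"ty": 5,"tz": 0,"wx": 0,"wy": 0,"wz": 0,"jaw": 0.65}]'

```text
t: 11.12
tool_pos: [0.5948, 0.179, 0.1489]
tool_rot: [-2.198, -2.242, 0.008]
contact_force: [-0.4, 0.8, 0.5]
opening: 0.0297
```

```bash
python3 -c "
from h import *
delta((.5915,.178,.147),.022)"
```

```text
t 11.12 pos [0.5948 0.179  0.1489] yawY 0.02 F [-0.4  0.8  0.5] open 0.0297 q6 0.15
shift now-axes cm [-0.09 -0.33  0.2 ] turn [-0.005  0.002 -0.002] | shift in target axes [-0.09 -0.33  0.19]
```

Call:
send_rows --series '[{"tx": -0.1,"ty": -0.4,"tz": 1,"wx": 0,"wy": 0,"wz": 0,"jaw": 0.65},{"tx": 0,"ty": 0,"tz": 1.5,"wx": 0,"wy": 0,"wz": 0,"jaw": 0.65},{"tx": 0,"ty": 0,"tz": 0,"wx": 0,"wy": 0,"wz": 0,"jaw": 0.65}]'

```text
t: 11.5
tool_pos: [0.5915, 0.1768, 0.1196]
tool_rot: [-2.198, -2.238, 0.013]
contact_force: [-0.9, 0.5, -0.7]
opening: 0.0298
```

```bash
python3 -c "
from h import *
delta((.5915,.178,.078),.022)
s=ctrl.get_image('side')[:,:,::-1]
f=lambda im,x,y:cv2.resize(im[y:y+60,x:x+60],(600,600),interpolation=cv2.INTER_CUBIC)
cv2.imwrite('pics/p17.png',f(s,280,125))"
```

```text
t 11.5 pos [0.5915 0.1768 0.1196] yawY 0.018 F [-0.9  0.5 -0.7] open 0.0298 q6 0.15
shift now-axes cm [0.13 0.04 4.16] turn [-0.009  0.003 -0.004] | shift in target axes [0.11 0.   4.16]
```

View pics/p17.png

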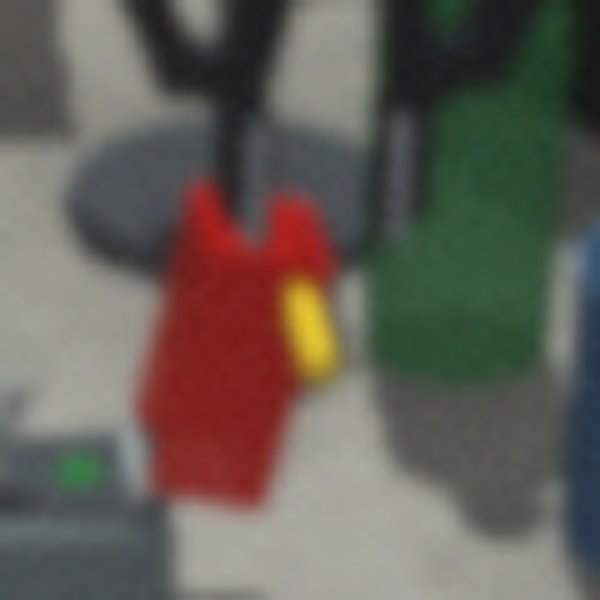

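Call:
send_rows --series '[{"tx": 0.1,"ty": -0.2,"tz": 2,"wx": -0.008,"wy": 0,"wz": 0,"jaw": 0.65},{"tx": 0,"ty": 0,"tz": 2.1,"wx": 0,"wy": 0,"wz": 0,"jaw": 0.65},{"tx": 0,"ty": 0,"tz": 0,"wx": 0,"wy": 0,"wz": 0,"jaw": 0.65},{"tx": 0,"ty": 0,"tz": 0,"wx": 0,"wy": 0,"wz": 0,"jaw": 1},{"tx": 0,"ty": 0,"tz": 0,"wx": 0,"wy": 0,"wz": 0,"jaw": 1}]' --squeeze 25

```text
t: 12.18
tool_pos: [0.5896, 0.1791, 0.0813]
tool_rot: [2.196, 2.24, 0.004]
contact_force: [-0.3, -0.7, -3.0]
opening: 0.0087
```

Call:
send_rows --series '[{"tx": 0,"ty": 0,"tz": 0,"wx": 0,"wy": 0,"wz": 0,"jaw": 1}]'

```text
t: 12.3
tool_pos: [0.5895, 0.1791, 0.0814]
tool_rot: [2.196, 2.241, 0.003]
contact_force: [-0.7, -1.0, -3.4]
opening: 0.0084
```

```bash
python3 -c "
from h import *
delta((.5915,.178,.078),.022)
arc((.4776,.1763,.0414),[1.65,1.55,1.45,1.35,1.25,1.15,1.05,.95,.85,.75,.65,.55,.45,.35,.25,.15,.05,0])
s=ctrl.get_image('side')[:,:,::-1]
f=lambda im,x,y:cv2.resize(im[y:y+60,x:x+60],(600,600),interpolation=cv2.INTER_CUBIC)
cv2.imwrite('pics/p18.png',f(s,280,125))"
```

```text
t 12.3 pos [0.5895 0.1791 0.0814] yawY 0.02 F [-0.7 -1.  -3.4] open 0.0084 q6 0.16
shift now-axes cm [-0.11  0.2   0.34] turn [ 0.005  0.002 -0.002] | shift in target axes [-0.11  0.2   0.34]
1.65 xyz cm [-0.03 -0.65  0.26]
1.55 xyz cm [ 0.   -0.69 -0.32]
1.45 xyz cm [ 0.   -0.72 -0.25]
1.35 xyz cm [ 0.   -0.74 -0.18]
1.25 xyz cm [ 0.   -0.75 -0.1 ]
1.15 xyz cm [ 0.   -0.76 -0.03]
1.05 xyz cm [ 0.   -0.76  0.05]
0.95 xyz cm [ 0.   -0.75  0.13]
0.85 xyz cm [ 0.   -0.73  0.2 ]
0.75 xyz cm [ 0.   -0.71  0.27]
0.65 xyz cm [ 0.   -0.68  0.34]
0.55 xyz cm [ 0.   -0.64  0.41]
0.45 xyz cm [ 0.   -0.6   0.47]
0.35 xyz cm [ 0.   -0.55  0.53]
0.25 xyz cm [ 0.   -0.49  0.58]
0.15 xyz cm [ 0.   -0.43  0.63]
0.05 xyz cm [ 0.   -0.37  0.67]
0 xyz cm [ 0.   -0.16  0.35]
turn [ 0.005  0.002 -0.002]
```

View pics/p18.png

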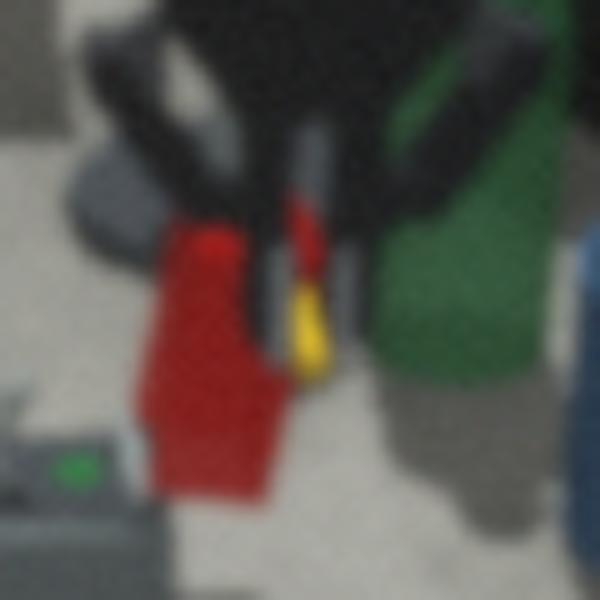

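Call:
send_rows --series '[{"tx": 0,"ty": -0.65,"tz": -0.3,"wx": 0,"wy": 0,"wz": 0,"jaw": 1},{"tx": 0,"ty": -0.69,"tz": -0.28,"wx": 0,"wy": 0,"wz": 0,"jaw": 1},{"tx": 0,"ty": -0.72,"tz": -0.2,"wx": 0,"wy": 0,"wz": 0,"jaw": 1},{"tx": 0,"ty": -0.74,"tz": -0.15,"wx": 0,"wy": 0,"wz": 0,"jaw": 1},{"tx": 0,"ty": -0.75,"tz": -0.1,"wx": 0,"wy": 0,"wz": 0,"jaw": 1}]'

```text
t: 12.98
tool_pos: [0.5561, 0.178, 0.0957]
tool_rot: [2.19, 2.235, 0.015]
contact_force: [2.8, -0.8, -1.4]
opening: 0.0083
```

```bash
python3 -c "
from h import *
delta((.5915,.178,.078),.022)
arc((.4776,.1763,.0455),[1.15,1.05,.95,.85,.75])"
```

```text
t 12.97 pos [0.5561 0.178  0.0957] yawY 0.02 F [ 2.8 -0.8 -1.4] open 0.0083 q6 0.17
shift now-axes cm [-0.07  3.51  1.83] turn [ 0.016  0.002 -0.002] | shift in target axes [-0.08  3.54  1.77]
1.15 xyz cm [ 0.   -0.97  0.41]
1.05 xyz cm [ 0.   -0.76  0.05]
0.95 xyz cm [ 0.   -0.75  0.13]
0.85 xyz cm [ 0.   -0.73  0.2 ]
0.75 xyz cm [ 0.   -0.71  0.27]
turn [ 0.016  0.002 -0.002]
```

Call:
send_rows --series '[{"tx": 0,"ty": -0.85,"tz": 0.1,"wx": 0.008,"wy": 0,"wz": 0,"jaw": 1},{"tx": 0,"ty": -0.8,"tz": 0.12,"wx": 0.008,"wy": 0,"wz": 0,"jaw": 1},{"tx": 0,"ty": -0.75,"tz": 0.2,"wx": 0,"wy": 0,"wz": 0,"jaw": 1},{"tx": 0,"ty": -0.73,"tz": 0.25,"wx": 0,"wy": 0,"wz": 0,"jaw": 1},{"tx": 0,"ty": -0.71,"tz": 0.3,"wx": 0,"wy": 0,"wz": 0,"jaw": 1}]'

```text
t: 13.6
tool_pos: [0.5158, 0.1768, 0.0873]
tool_rot: [2.197, 2.242, -0.003]
contact_force: [1.5, -2.7, 2.1]
opening: 0.0083
```

```bash
python3 -c "
from h import *
delta((.5915,.178,.078),.022)
arc((.4776,.1763,.0455),[.65,.55,.45,.35,.25])"
```

```text
t 13.6 pos [0.5158 0.1768 0.0873] yawY 0.02 F [ 1.5 -2.7  2.1] open 0.0083 q6 0.18
shift now-axes cm [-0.03  7.58  0.93] turn [ 0.     0.003 -0.002] | shift in target axes [-0.04  7.58  0.93]
0.65 xyz cm [ 0.04 -0.57  0.55]
0.55 xyz cm [ 0.   -0.64  0.41]
0.45 xyz cm [ 0.   -0.6   0.47]
0.35 xyz cm [ 0.   -0.55  0.53]
0.25 xyz cm [ 0.   -0.49  0.58]
turn [ 0.     0.003 -0.002]
```

Call:
send_rows --series '[{"tx": 0,"ty": -0.57,"tz": 0.5,"wx": 0,"wy": 0,"wz": 0,"jaw": 1},{"tx": 0,"ty": -0.64,"tz": 0.45,"wx": 0,"wy": 0,"wz": 0,"jaw": 1},{"tx": 0,"ty": -0.6,"tz": 0.5,"wx": 0,"wy": 0,"wz": 0,"jaw": 1},{"tx": 0,"ty": -0.55,"tz": 0.55,"wx": 0,"wy": 0,"wz": 0,"jaw": 1},{"tx": 0,"ty": -0.49,"tz": 0.6,"wx": 0,"wy": 0,"wz": 0,"jaw": 1}]'

```text
t: 14.22
tool_pos: [0.484, 0.1758, 0.0584]
tool_rot: [2.198, 2.243, -0.005]
contact_force: [6.0, -1.6, 0.6]
opening: 0.0087
```

```bash
python3 -c "
from h import *
delta((.5915,.178,.078),.022)
arc((.4776,.1763,.0455),[.15,.05,0])
s=ctrl.get_image('side')[:,:,::-1]
f=lambda im,x,y:cv2.resize(im[y:y+60,x:x+60],(600,600),interpolation=cv2.INTER_CUBIC)
cv2.imwrite('pics/p19.png',f(s,250,135))"
```

```text
t 14.22 pos [0.484  0.1758 0.0584] yawY 0.02 F [ 6.  -1.6  0.6] open 0.0087 q6 0.19
shift now-axes cm [-1.000e-02  1.075e+01 -1.980e+00] turn [-0.001  0.003 -0.002] | shift in target axes [-0.02 10.75 -1.96]
0.15 xyz cm [ 0.06 -0.11  0.28]
0.05 xyz cm [ 0.   -0.37  0.67]
0 xyz cm [ 0.   -0.16  0.35]
turn [-0.001  0.003 -0.002]
```

View pics/p19.png

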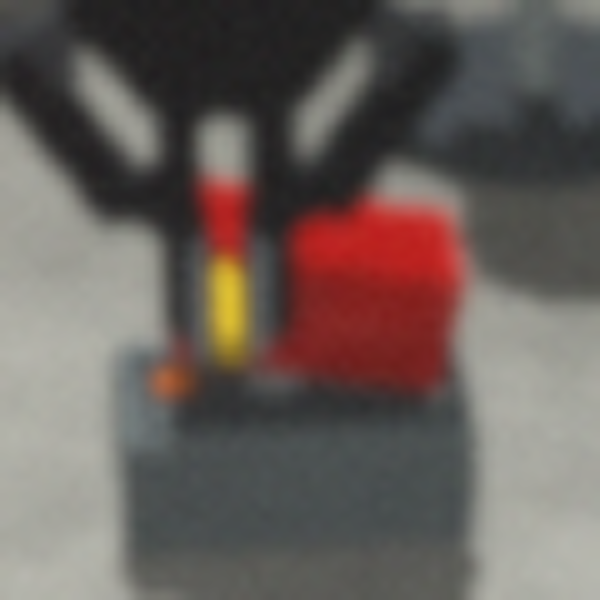

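Call:
send_rows --series '[{"tx": 0,"ty": -0.2,"tz": 0.6,"wx": 0,"wy": 0,"wz": 0,"jaw": 1},{"tx": 0,"ty": -0.2,"tz": 0.6,"wx": 0,"wy": 0,"wz": 0,"jaw": 1},{"tx": 0,"ty": 0,"tz": 0.4,"wx": 0,"wy": 0,"wz": 0,"jaw": 1}]'

```text
t: 14.65
tool_pos: [0.4767, 0.1753, 0.0432]
tool_rot: [-2.196, -2.242, 0.018]
contact_force: [-13.2, -8.2, 36.4]
opening: 0.0082
```

```bash
python3 -c "
from h import *
delta((.478,.1763,.044),.022)
s=ctrl.get_image('side')[:,:,::-1]
f=lambda im,x,y:cv2.resize(im[y:y+60,x:x+60],(600,600),interpolation=cv2.INTER_CUBIC)
cv2.imwrite('pics/p20.png',f(s,250,135))"
```

```text
t 14.65 pos [0.4767 0.1753 0.0432] yawY 0.021 F [-13.2  -8.2  36.4] open 0.0082 q6 0.19
shift now-axes cm [ 0.1   0.13 -0.08] turn [-0.01   0.005 -0.001] | shift in target axes [ 0.1   0.13 -0.08]
```

View pics/p20.png

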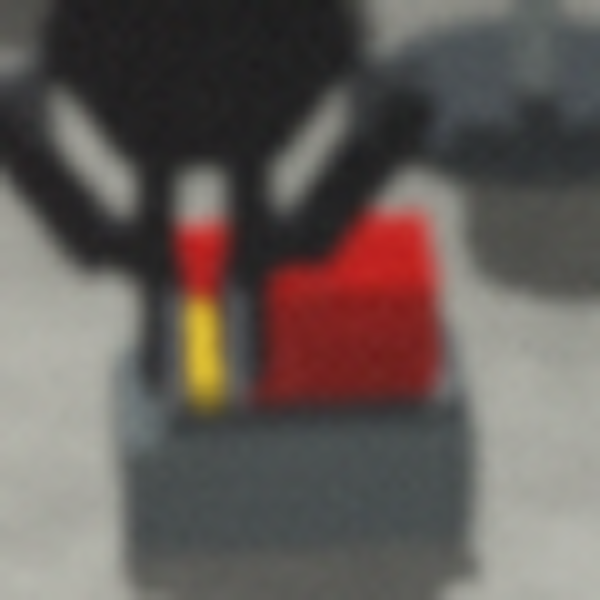

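Call:
send_rows --series '[{"tx": 0,"ty": 0,"tz": -0.05,"wx": 0,"wy": 0,"wz": 0,"jaw": 1},{"tx": 0,"ty": 0.1,"tz": 0,"wx": 0,"wy": 0,"wz": 0,"jaw": 0.6},{"tx": 0,"ty": 0,"tz": 0,"wx": 0,"wy": 0,"wz": 0,"jaw": 0.6},{"tx": 0,"ty": 0,"tz": 0,"wx": 0,"wy": 0,"wz": 0,"jaw": 0.6}]'

```text
t: 15.2
tool_pos: [0.4756, 0.1762, 0.0425]
tool_rot: [-2.193, -2.238, 0.021]
contact_force: [-0.1, 0.0, -0.6]
opening: 0.0343
```

Call:
send_rows --series '[{"tx": 0,"ty": 0,"tz": -2,"wx": 0,"wy": 0,"wz": 0,"jaw": 0.6},{"tx": 0,"ty": 0,"tz": -4,"wx": 0,"wy": 0,"wz": 0,"jaw": 0.6},{"tx": 0,"ty": 0,"tz": -4,"wx": 0,"wy": 0,"wz": 0,"jaw": 0.6},{"tx": 0,"ty": 0,"tz": -4,"wx": 0,"wy": 0,"wz": 0,"jaw": 0.5}]'

```text
t: 15.7
tool_pos: [0.4732, 0.1761, 0.1787]
tool_rot: [-2.187, -2.231, 0.039]
contact_force: [1.0, -0.0, 0.4]
opening: 0.0425
```

```bash
python3 -c "
from h import *
delta((.4995,-.246,.18),.575)
s=ctrl.get_image('side')[:,:,::-1]
f=lambda im,x,y:cv2.resize(im[y:y+60,x:x+60],(600,600),interpolation=cv2.INTER_CUBIC)
cv2.imwrite('pics/p21.png',f(s,250,135))"
```

```text
t 15.7 pos [0.4732 0.1761 0.1787] yawY 0.02 F [ 1.  -0.   0.4] open 0.0425 q6 0.19
shift now-axes cm [-4.226e+01  1.790e+00  4.000e-02] turn [-0.03  -0.003 -0.555] | shift in target axes [-36.85 -20.75  -0.13]
```

View pics/p21.png

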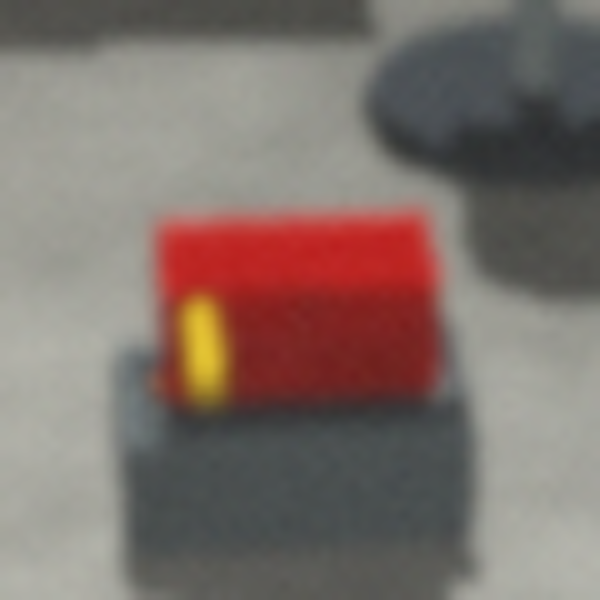

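Call:
send_rows --series '[{"tx": -5.5,"ty": 0.2,"tz": 0,"wx": -0.03,"wy": 0,"wz": 0,"jaw": 0.4},{"tx": -5.5,"ty": 0.2,"tz": 0,"wx": 0,"wy": 0,"wz": 0,"jaw": 0.4},{"tx": -5.5,"ty": 0.2,"tz": 0,"wx": 0,"wy": 0,"wz": 0,"jaw": 0.4},{"tx": -5.5,"ty": 0.2,"tz": 0,"wx": 0,"wy": 0,"wz": 0,"jaw": 0.4},{"tx": -5.5,"ty": 0.2,"tz": 0,"wx": 0,"wy": 0,"wz": 0,"jaw": 0.4}]'

```text
t: 16.38
tool_pos: [0.4943, -0.1011, 0.1873]
tool_rot: [2.18, 2.244, 0.018]
contact_force: [-0.0, 0.6, 0.1]
opening: 0.0517
```

```bash
python3 -c "
from h import *
delta((.4995,-.246,.16),.575)"
```

```text
t 16.38 pos [ 0.4943 -0.1011  0.1873] yawY 0.029 F [-0.   0.6  0.1] open 0.0517 q6 -0.38
shift now-axes cm [-14.49   0.05   2.75] turn [ 0.016  0.006 -0.546] | shift in target axes [-12.44  -7.44   2.73]
```

Call:
send_rows --series '[{"tx": -5.5,"ty": 0,"tz": 0.5,"wx": 0.01,"wy": 0,"wz": 0,"jaw": 0.4},{"tx": -5.5,"ty": 0,"tz": 0.5,"wx": 0,"wy": 0,"wz": 0,"jaw": 0.4},{"tx": -3,"ty": 0,"tz": 0.5,"wx": 0,"wy": 0,"wz": -0.18,"jaw": 0.4},{"tx": 0,"ty": 0,"tz": 0.5,"wx": 0,"wy": 0,"wz": -0.18,"jaw": 0.4},{"tx": 0,"ty": 0,"tz": 0,"wx": 0,"wy": 0,"wz": -0.18,"jaw": 0.4}]'

```text
t: 17.0
tool_pos: [0.4967, -0.2494, 0.1634]
tool_rot: [1.494, 2.76, 0.006]
contact_force: [-0.2, 0.3, 0.0]
opening: 0.0513
```

```bash
python3 -c "
from h import *
delta((.4995,-.246,.1),.575)"
```

```text
t 17.0 pos [ 0.4967 -0.2494  0.1634] yawY 0.579 F [-0.2  0.3  0. ] open 0.0513 q6 -1.18
shift now-axes cm [0.14 0.39 6.34] turn [0.005 0.001 0.004] | shift in target axes [0.14 0.42 6.34]
```

Call:
send_rows --series '[{"tx": 0.14,"ty": 0.4,"tz": 3,"wx": 0,"wy": 0,"wz": 0,"jaw": 0.4},{"tx": 0,"ty": 0,"tz": 3,"wx": 0,"wy": 0,"wz": 0,"jaw": 0.4},{"tx": 0,"ty": 0,"tz": 0,"wx": 0,"wy": 0,"wz": 0,"jaw": 0.4}]'

```text
t: 17.38
tool_pos: [0.4993, -0.2458, 0.1006]
tool_rot: [1.494, 2.761, 0.008]
contact_force: [-1.0, 0.3, -0.5]
opening: 0.0513
```

```bash
python3 -c "
from h import *
delta((.4995,-.246,.043),.575)
s=ctrl.get_image('side')[:,:,::-1];t=ctrl.get_image('top')[:,:,::-1]
f=lambda im,x,y:cv2.resize(im[y:y+90,x:x+90],(400,400),interpolation=cv2.INTER_CUBIC)
cv2.imwrite('pics/p22.png',np.hstack([f(s,240,230),f(t,330,165)]))"
```

```text
t 17.38 pos [ 0.4993 -0.2458  0.1006] yawY 0.579 F [-1.   0.3 -0.5] open 0.0513 q6 -1.17
shift now-axes cm [-0.03 -0.02  5.76] turn [ 0.005 -0.     0.004] | shift in target axes [-0.02  0.01  5.76]
```

View pics/p22.png

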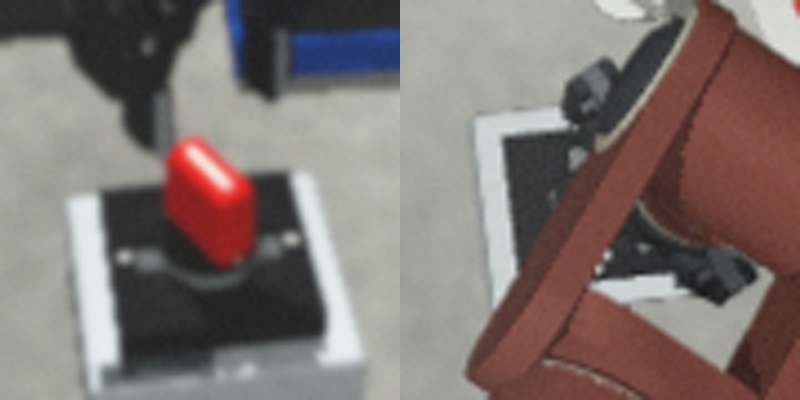

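```bash
python3 -c "
from h import *
from scipy.optimize import fsolve
for p,y in [((240+152/4.444,230+150/4.444),-.262),((240+270/4.444,230+95/4.444),-.2296)]:
  print(fsolve(lambda a:proj('side',(a[0],y,a[1]))-p,[.5,.1]))"
```

```text
[0.47540805 0.12379542]
[0.52719394 0.12339658]
```

Call:
send_rows --series '[{"tx": 0,"ty": 0,"tz": 2,"wx": 0,"wy": 0,"wz": 0,"jaw": 0.4},{"tx": 0,"ty": 0,"tz": 2,"wx": 0,"wy": 0,"wz": 0,"jaw": 0.4},{"tx": 0,"ty": 0,"tz": 1.5,"wx": 0,"wy": 0,"wz": 0,"jaw": 0.4},{"tx": 0,"ty": 0,"tz": 0,"wx": 0,"wy": 0,"wz": 0,"jaw": 0.4}]'

```text
t: 17.98
tool_pos: [0.504, -0.2486, 0.0493]
tool_rot: [1.488, 2.751, 0.006]
contact_force: [0.6, -0.2, 0.2]
opening: 0.0511
```

```bash
python3 -c "
from h import *
delta((.4995,-.246,.045),.575)
s=ctrl.get_image('side')[:,:,::-1]
f=lambda im,x,y:cv2.resize(im[y:y+70,x:x+70],(600,600),interpolation=cv2.INTER_CUBIC)
cv2.imwrite('pics/p23.png',f(s,250,240))"
```

```text
t 17.98 pos [ 0.504  -0.2486  0.0493] yawY 0.579 F [ 0.6 -0.2  0.2] open 0.0511 q6 -1.17
shift now-axes cm [ 0.46 -0.24  0.42] turn [0.01  0.011 0.004] | shift in target axes [ 0.46 -0.24  0.43]
```

View pics/p23.png

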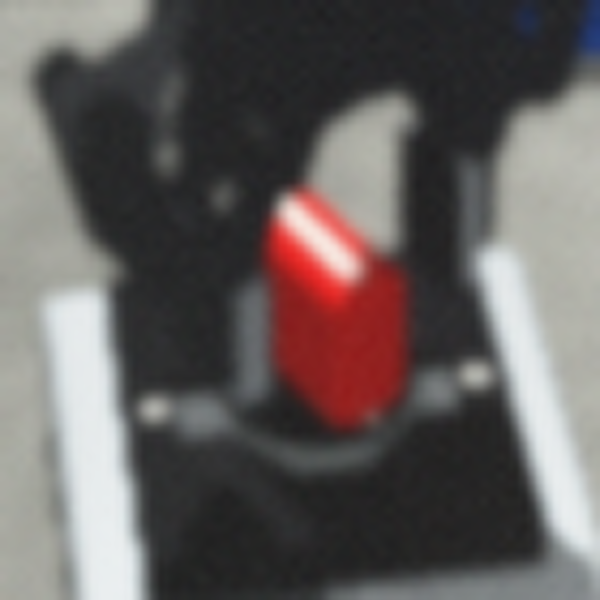

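Call:
send_rows --series '[{"tx": 0.46,"ty": -0.24,"tz": 0.4,"wx": 0.01,"wy": 0.01,"wz": 0,"jaw": 0.4},{"tx": 0,"ty": 0,"tz": 0,"wx": 0,"wy": 0,"wz": 0,"jaw": 0.6},{"tx": 0,"ty": 0,"tz": 0,"wx": 0,"wy": 0,"wz": 0,"jaw": 0.6}]' --squeeze 30

```text
t: 18.4
tool_pos: [0.501, -0.247, 0.0479]
tool_rot: [1.493, 2.759, -0.002]
contact_force: [0.0, 0.3, -0.7]
opening: 0.034
```

```bash
python3 -c "
from h import *
delta((.4995,-.246,.045),.575)
s=ctrl.get_image('side')[:,:,::-1]
f=lambda im,x,y:cv2.resize(im[y:y+70,x:x+70],(600,600),interpolation=cv2.INTER_CUBIC)
cv2.imwrite('pics/p24.png',f(s,250,240))"
```

```text
t 18.4 pos [ 0.501  -0.247   0.0479] yawY 0.579 F [ 0.   0.3 -0.7] open 0.034 q6 -1.17
shift now-axes cm [ 0.17 -0.07  0.29] turn [0.001 0.005 0.004] | shift in target axes [ 0.17 -0.07  0.29]
```

View pics/p24.png

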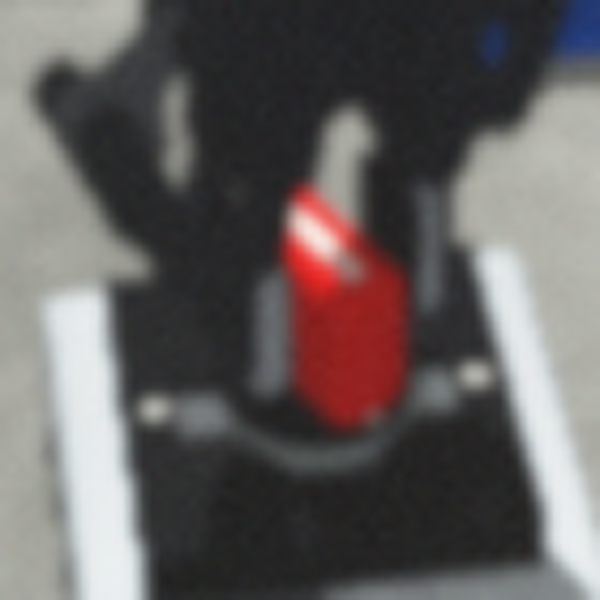

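Call:
send_rows --series '[{"tx": 0.15,"ty": -0.05,"tz": 0.2,"wx": 0,"wy": 0,"wz": 0,"jaw": 0.65},{"tx": 0,"ty": 0,"tz": 0,"wx": 0,"wy": 0,"wz": 0,"jaw": 1},{"tx": 0,"ty": 0,"tz": 0,"wx": 0,"wy": 0,"wz": 0,"jaw": 1},{"tx": 0,"ty": 0,"tz": 0,"wx": 0,"wy": 0,"wz": 0,"jaw": 1}]' --squeeze 40

```text
t: 18.95
tool_pos: [0.4997, -0.2459, 0.046]
tool_rot: [1.493, 2.759, -0.002]
contact_force: [-0.3, 0.7, -0.0]
opening: 0.0195
```

```bash
python3 -c "
from h import *
delta((.4995,-.246,.045),1.65)
s=ctrl.get_image('side')[:,:,::-1]
f=lambda im,x,y:cv2.resize(im[y:y+70,x:x+70],(600,600),interpolation=cv2.INTER_CUBIC)
cv2.imwrite('pics/p25.png',f(s,250,240))"
```

```text
t 18.95 pos [ 0.4997 -0.2459  0.046 ] yawY 0.579 F [-0.3  0.7 -0. ] open 0.0195 q6 -1.17
shift now-axes cm [ 0.   -0.02  0.1 ] turn [-1.000e-03  5.000e-03 -1.071e+00] | shift in target axes [ 0.02 -0.    0.1 ]
```

View pics/p25.png

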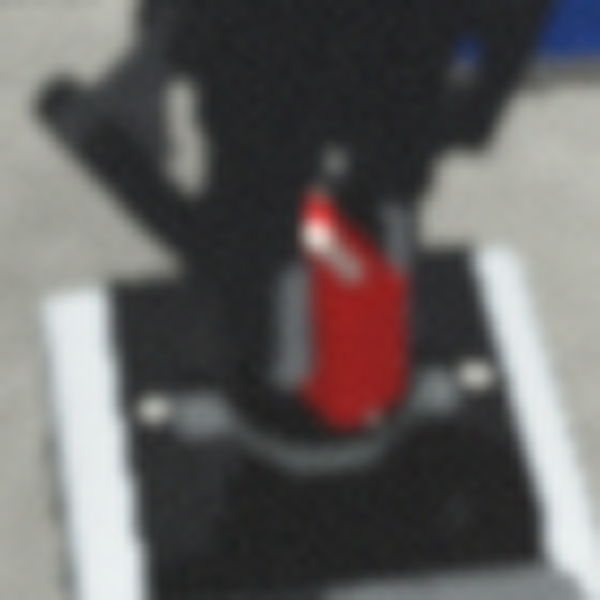

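Call:
send_rows --series '[{"tx": 0,"ty": 0,"tz": 0,"wx": 0,"wy": 0,"wz": -0.16,"jaw": 1},{"tx": 0,"ty": 0,"tz": 0,"wx": 0,"wy": 0,"wz": -0.16,"jaw": 1},{"tx": 0,"ty": 0,"tz": 0,"wx": 0,"wy": 0,"wz": -0.16,"jaw": 1},{"tx": 0,"ty": 0,"tz": 0,"wx": 0,"wy": 0,"wz": -0.16,"jaw": 1}]'

```text
t: 19.5
tool_pos: [0.5, -0.2458, 0.046]
tool_rot: [0.519, 3.094, -0.003]
contact_force: [-0.6, -1.1, 0.6]
opening: 0.0193
```

```bash
python3 -c "
from h import *
delta((.4996,-.246,.046),1.66); print(ctrl.get_obs()['wrist_torque'])"
```

```text
t 19.5 pos [ 0.5    -0.2458  0.046 ] yawY 1.238 F [-0.6 -1.1  0.6] open 0.0193 q6 -1.83
shift now-axes cm [ 0.03 -0.03 -0.  ] turn [-0.002  0.005 -0.422] | shift in target axes [ 0.04 -0.02 -0.  ]
[ 0.07307273 -0.02339089 -0.08960823]
```

Call:
send_rows --series '[{"tx": 0,"ty": 0,"tz": 0,"wx": 0,"wy": 0,"wz": -0.15,"jaw": 1},{"tx": 0,"ty": 0,"tz": 0,"wx": 0,"wy": 0,"wz": -0.15,"jaw": 1},{"tx": 0,"ty": 0,"tz": 0,"wx": 0,"wy": 0,"wz": -0.11,"jaw": 1},{"tx": 0,"ty": 0,"tz": 0,"wx": 0,"wy": 0,"wz": 0,"jaw": 1}]'

```text
t: 20.0
tool_pos: [0.501, -0.2462, 0.0475]
tool_rot: [-0.142, 3.132, -0.005]
contact_force: [-1.0, 1.1, 2.0]
opening: 0.0189
```

```bash
python3 -c "
from h import *
delta((.4996,-.246,.046),1.66); print(ctrl.get_obs()['wrist_torque'])
s=ctrl.get_image('side')[:,:,::-1]
f=lambda im,x,y:cv2.resize(im[y:y+70,x:x+70],(600,600),interpolation=cv2.INTER_CUBIC)
cv2.imwrite('pics/p26.png',f(s,250,240))"
```

```text
t 20.0 pos [ 0.501  -0.2462  0.0475] yawY 1.661 F [-1.   1.1  2. ] open 0.0189 q6 -2.25
shift now-axes cm [0.14 0.04 0.15] turn [-0.003  0.006  0.001] | shift in target axes [0.14 0.03 0.15]
[ 0.22671294  0.28653896 -0.00145553]
```

View pics/p26.png

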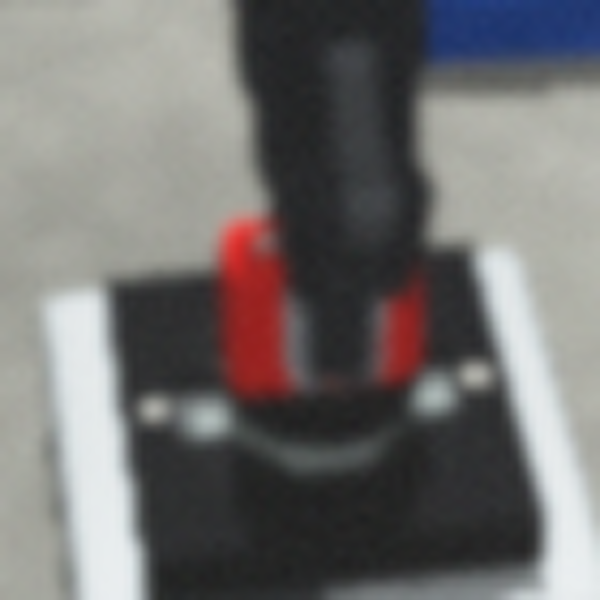

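Call:
send_rows --series '[{"tx": 0,"ty": 0,"tz": -0.5,"wx": 0,"wy": 0,"wz": 0,"jaw": 1},{"tx": 0,"ty": 0,"tz": -0.6,"wx": 0,"wy": 0,"wz": 0,"jaw": 1},{"tx": 0,"ty": 0,"tz": -0.8,"wx": 0,"wy": 0,"wz": 0,"jaw": 1}]'

```text
t: 20.42
tool_pos: [0.5002, -0.2458, 0.0663]
tool_rot: [-0.137, 3.134, -0.004]
contact_force: [0.1, 0.2, -0.5]
opening: 0.0194
```

```bash
python3 -c "
from h import *
delta((.4996,-.246,.046),1.66); print(ctrl.get_obs()['wrist_torque'])
s=ctrl.get_image('side')[:,:,::-1]
f=lambda im,x,y:cv2.resize(im[y:y+70,x:x+70],(600,600),interpolation=cv2.INTER_CUBIC)
cv2.imwrite('pics/p27.png',f(s,250,240))"
```

```text
t 20.43 pos [ 0.5002 -0.2458  0.0663] yawY 1.658 F [ 0.1  0.2 -0.5] open 0.0194 q6 -2.25
shift now-axes cm [ 0.07 -0.01  2.03] turn [-0.003  0.005 -0.002] | shift in target axes [ 0.06 -0.01  2.03]
[0.02416992 0.04740685 0.03304989]
```

View pics/p27.png

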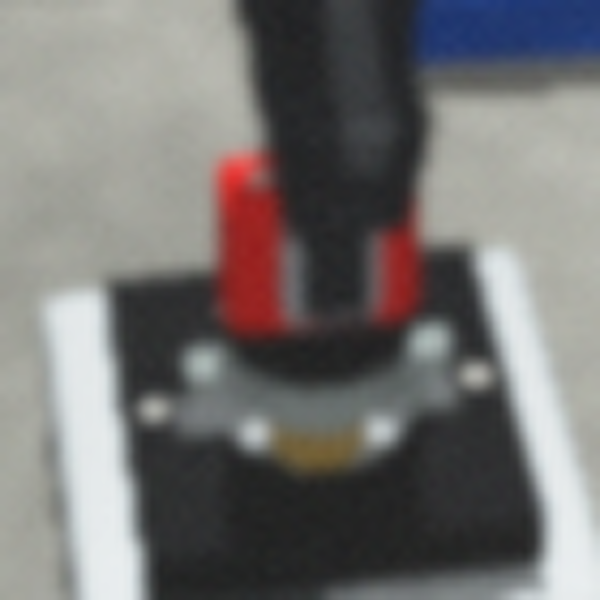

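Call:
send_rows --series '[{"tx": 0,"ty": 0,"tz": -2,"wx": 0,"wy": 0,"wz": 0,"jaw": 1},{"tx": 0,"ty": 0,"tz": -3,"wx": 0,"wy": 0,"wz": 0,"jaw": 1},{"tx": -1,"ty": 3,"tz": 0,"wx": 0,"wy": 0,"wz": 0,"jaw": 1},{"tx": -2,"ty": 4,"tz": 0,"wx": 0,"wy": 0,"wz": 0,"jaw": 1},{"tx": -2,"ty": 4,"tz": 0,"wx": 0,"wy": 0,"wz": 0,"jaw": 1}]'

```text
t: 21.1
tool_pos: [0.542, -0.1325, 0.1211]
tool_rot: [-0.125, 3.13, -0.009]
contact_force: [-0.3, 0.3, -0.9]
opening: 0.0194
```

```bash
python3 -c "
from h import *
delta((.597,.008,.1),1.66)"
```

```text
t 21.1 pos [ 0.542  -0.1325  0.1211] yawY 1.651 F [-0.3  0.3 -0.9] open 0.0194 q6 -2.02
shift now-axes cm [-6.59 13.58  2.09] turn [-0.006  0.009 -0.009] | shift in target axes [-6.73 13.5   2.11]
```

Call:
send_rows --series '[{"tx": -2,"ty": 4.2,"tz": 0,"wx": 0,"wy": 0,"wz": 0,"jaw": 1},{"tx": -2,"ty": 4.2,"tz": 0,"wx": 0,"wy": 0,"wz": 0,"jaw": 1},{"tx": -1.8,"ty": 3.2,"tz": 0,"wx": 0,"wy": 0,"wz": 0,"jaw": 1},{"tx": -0.5,"ty": 1,"tz": 1,"wx": 0,"wy": 0,"wz": 0,"jaw": 1},{"tx": 0,"ty": 0,"tz": 2,"wx": 0,"wy": 0,"wz": 0,"jaw": 1}]'

```text
t: 21.72
tool_pos: [0.5984, 0.004, 0.0926]
tool_rot: [-0.129, 3.124, -0.011]
contact_force: [0.3, 0.7, -0.5]
opening: 0.0191
```

```bash
python3 -c "
from h import *
delta((.597,.008,.02),1.65)
s=ctrl.get_image('side')[:,:,::-1]
f=lambda im,x,y:cv2.resize(im[y:y+100,x:x+100],(600,600),interpolation=cv2.INTER_CUBIC)
cv2.imwrite('pics/p28.png',f(s,270,160))"
```

```text
t 21.73 pos [0.5984 0.004  0.0926] yawY 1.653 F [ 0.3  0.7 -0.5] open 0.0191 q6 -1.77
shift now-axes cm [0.21 0.47 7.26] turn [-0.008  0.015  0.003] | shift in target axes [0.11 0.41 7.26]
```

View pics/p28.png

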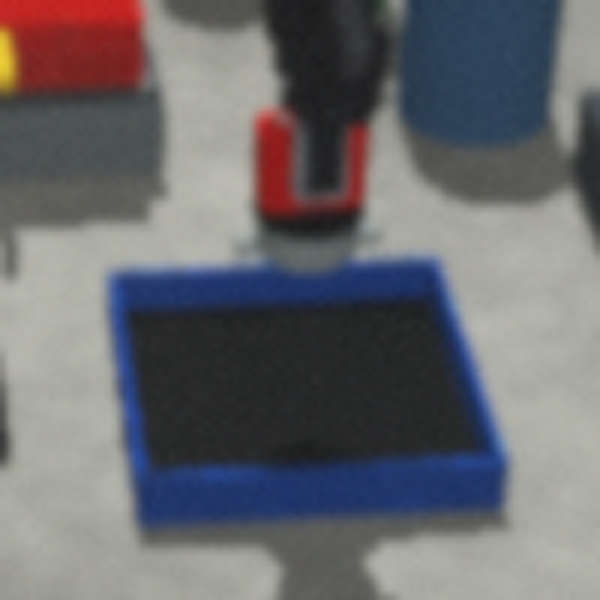

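Call:
send_rows --series '[{"tx": 0.1,"ty": 0.4,"tz": 2,"wx": -0.008,"wy": 0.015,"wz": 0,"jaw": 1},{"tx": 0,"ty": 0,"tz": 2,"wx": 0,"wy": 0,"wz": 0,"jaw": 1},{"tx": 0,"ty": 0,"tz": 1.4,"wx": 0,"wy": 0,"wz": 0,"jaw": 1},{"tx": 0,"ty": 0,"tz": 0.8,"wx": 0,"wy": 0,"wz": 0,"jaw": 1},{"tx": 0,"ty": 0,"tz": 0,"wx": 0,"wy": 0,"wz": 0,"jaw": 1}]'

```text
t: 22.4
tool_pos: [0.5906, 0.0047, 0.0183]
tool_rot: [0.12, -3.125, -0.003]
contact_force: [-0.2, 0.2, -0.9]
opening: 0.0195
```

```bash
python3 -c "
from h import *
delta((.597,.008,.012),1.65)
s=ctrl.get_image('side')[:,:,::-1]
f=lambda im,x,y:cv2.resize(im[y:y+100,x:x+100],(600,600),interpolation=cv2.INTER_CUBIC)
cv2.imwrite('pics/p29.png',f(s,270,160))"
```

```text
t 22.4 pos [0.5906 0.0047 0.0183] yawY 1.648 F [-0.2  0.2 -0.9] open 0.0195 q6 -1.77
shift now-axes cm [-0.68  0.28  0.62] turn [ 0.003 -0.014 -0.002] | shift in target axes [-0.67  0.28  0.63]
```

View pics/p29.png

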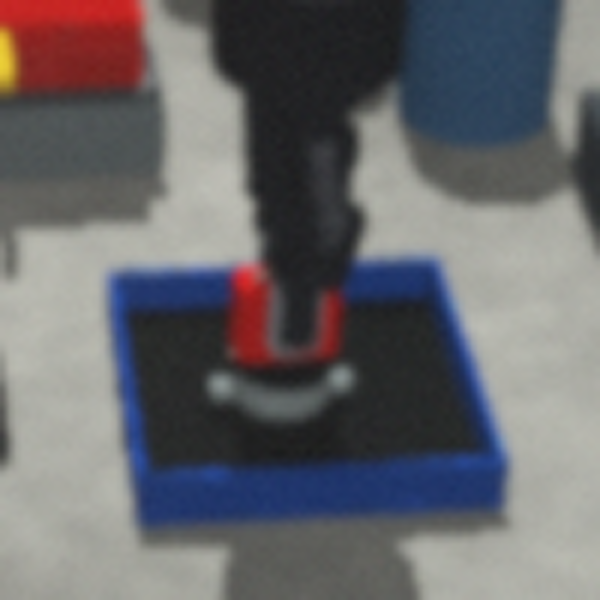

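Close above the floor; lower gently until contact is felt.

Call:
send_rows --series '[{"tx": 0,"ty": 0,"tz": 0.3,"wx": 0,"wy": -0.01,"wz": 0,"jaw": 1},{"tx": 0,"ty": 0,"tz": 0.2,"wx": 0,"wy": 0,"wz": 0,"jaw": 1},{"tx": 0,"ty": 0,"tz": 0,"wx": 0,"wy": 0,"wz": 0,"jaw": 1}]'

```text
t: 22.82
tool_pos: [0.5926, 0.0046, 0.0158]
tool_rot: [-0.121, 3.138, 0.003]
contact_force: [-0.6, 0.3, -0.5]
opening: 0.0194
```

```bash
python3 -c "
from h import *
delta((.597,.008,.012),1.65)"
```

```text
t 22.82 pos [0.5926 0.0046 0.0158] yawY 1.648 F [-0.6  0.3 -0.5] open 0.0194 q6 -1.77
shift now-axes cm [-0.46  0.31  0.38] turn [ 0.002  0.001 -0.002] | shift in target axes [-0.46  0.31  0.38]
```

Call:
send_rows --series '[{"tx": 0,"ty": 0,"tz": 0.2,"wx": 0,"wy": 0,"wz": 0,"jaw": 1},{"tx": 0,"ty": 0,"tz": 0.2,"wx": 0,"wy": 0,"wz": 0,"jaw": 1}]'

```text
t: 23.08
tool_pos: [0.5932, 0.0046, 0.0123]
tool_rot: [-0.121, 3.137, 0.002]
contact_force: [1.0, 0.5, -0.3]
opening: 0.0193
```

```bash
python3 -c "
from h import *
delta((.597,.008,.012),1.65)"
```

```text
t 23.07 pos [0.5932 0.0046 0.0123] yawY 1.648 F [ 1.   0.5 -0.3] open 0.0193 q6 -1.77
shift now-axes cm [-0.4   0.31  0.04] turn [ 0.001  0.003 -0.002] | shift in target axes [-0.4   0.31  0.03]
```

Call:
send_rows --series '[{"tx": 0,"ty": 0,"tz": 0.15,"wx": 0,"wy": 0,"wz": 0,"jaw": 1},{"tx": 0,"ty": 0,"tz": 0.1,"wx": 0,"wy": 0,"wz": 0,"jaw": 1}]'

```text
t: 23.32
tool_pos: [0.5933, 0.0046, 0.011]
tool_rot: [-0.122, 3.138, 0.002]
contact_force: [-6.7, 0.2, 10.1]
opening: 0.0193
```

```bash
python3 -c "
from h import *
delta((.597,.008,.012),1.65)
s=ctrl.get_image('side')[:,:,::-1]
f=lambda im,x,y:cv2.resize(im[y:y+60,x:x+60],(600,600),interpolation=cv2.INTER_CUBIC)
cv2.imwrite('pics/p30.png',f(s,290,190))"
```

```text
t 23.32 pos [0.5933 0.0046 0.011 ] yawY 1.648 F [-6.7  0.2 10.1] open 0.0193 q6 -1.77
shift now-axes cm [-0.4   0.31 -0.1 ] turn [ 0.001  0.002 -0.002] | shift in target axes [-0.4   0.31 -0.1 ]
```

View pics/p30.png

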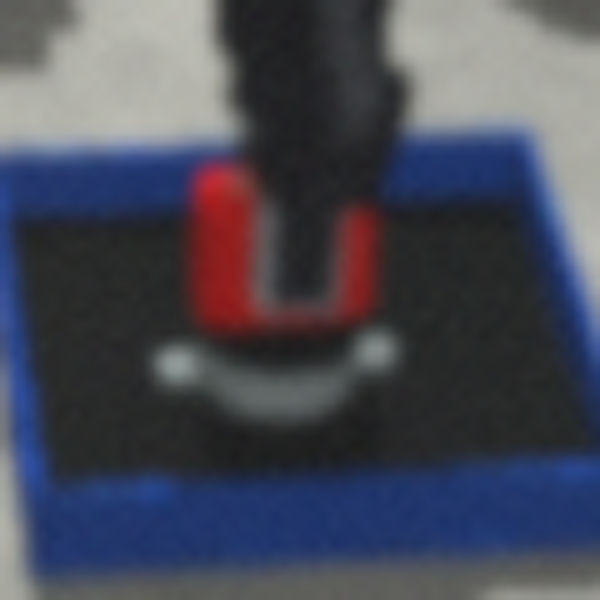

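Call:
send_rows --series '[{"tx": 0,"ty": 0,"tz": 0,"wx": 0,"wy": 0,"wz": 0,"jaw": 1},{"tx": 0,"ty": 0,"tz": 0,"wx": 0,"wy": 0,"wz": 0,"jaw": 0.7},{"tx": 0,"ty": 0,"tz": 0,"wx": 0,"wy": 0,"wz": 0,"jaw": 0.4},{"tx": 0,"ty": 0,"tz": 0,"wx": 0,"wy": 0,"wz": 0,"jaw": 0.4},{"tx": 0,"ty": 0,"tz": 0,"wx": 0,"wy": 0,"wz": 0,"jaw": 0.4}]'

```text
t: 24.0
tool_pos: [0.5936, 0.0046, 0.0108]
tool_rot: [-0.122, 3.137, 0.002]
contact_force: [0.0, 0.1, 0.5]
opening: 0.0515
```

Call:
send_rows --series '[{"tx": 0,"ty": 0,"tz": -1.5,"wx": 0,"wy": 0,"wz": 0,"jaw": 0.4},{"tx": 0,"ty": 0,"tz": -3,"wx": 0,"wy": 0,"wz": 0,"jaw": 0.4},{"tx": 0,"ty": 0,"tz": -5,"wx": 0,"wy": 0,"wz": 0,"jaw": 0.4},{"tx": 0,"ty": 0,"tz": -5,"wx": 0,"wy": 0,"wz": 0,"jaw": 0.4}]'

```text
t: 24.5
tool_pos: [0.5901, 0.0047, 0.157]
tool_rot: [0.121, -3.133, -0.004]
contact_force: [1.2, -0.2, 0.8]
opening: 0.0512
```

Call:
send_rows --series '[{"tx": 5,"ty": 0,"tz": 0,"wx": 0,"wy": 0,"wz": 0,"jaw": 0.4},{"tx": 5,"ty": 0,"tz": 0,"wx": 0,"wy": 0,"wz": 0,"jaw": 0.4},{"tx": 5,"ty": 0,"tz": 0,"wx": 0,"wy": 0,"wz": 0,"jaw": 0.4},{"tx": 0,"ty": 0,"tz": 0,"wx": 0,"wy": 0,"wz": 0,"jaw": 0.4}]'

```text
t: 25.0
tool_pos: [0.4421, -0.0079, 0.1689]
tool_rot: [-0.122, 3.126, -0.002]
contact_force: [0.5, 0.4, 0.8]
opening: 0.0515
```

```bash
python3 -c "
from h import *
delta((.597,.008,.012),1.65)
s=ctrl.get_image('side')[:,:,::-1];t=ctrl.get_image('top')[:,:,::-1]
cv2.imwrite('pics/p31.png',np.hstack([cv2.resize(s[140:290,220:370],(400,400)),cv2.resize(t[120:270,160:310],(400,400))])) 
cv2.imwrite('pics/p32.png',t)"
```

```text
t 25.0 pos [ 0.4421 -0.0079  0.1689] yawY 1.649 F [0.5 0.4 0.8] open 0.0515 q6 -1.84
shift now-axes cm [-15.36   0.41  15.89] turn [-0.002  0.013 -0.001] | shift in target axes [-15.57   0.36  15.69]
```

View pics/p31.png

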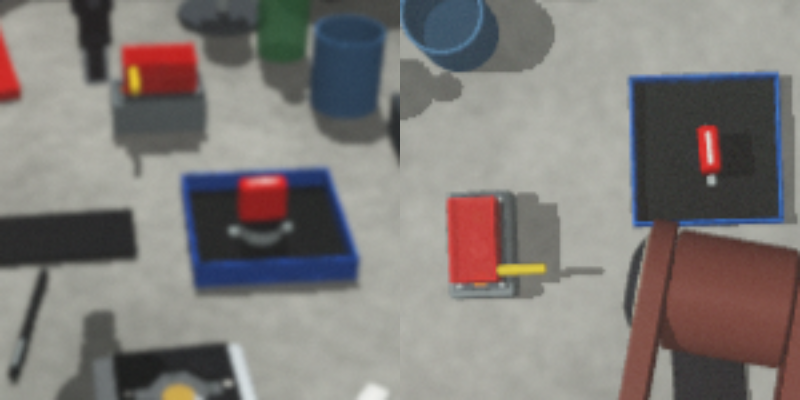

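View pics/p32.png

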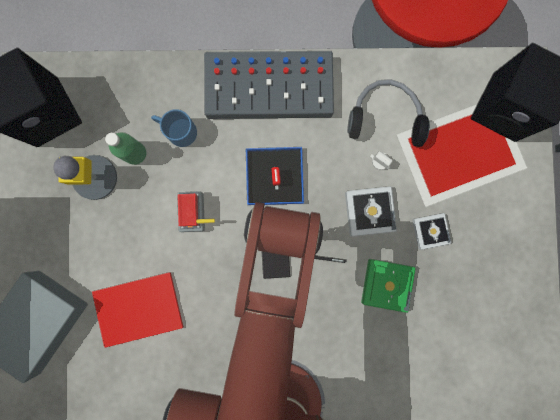

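```bash
python3 -c "
from h import *
print(ctrl.finish_job())"
```

```text
the job is handed in; nothing more can be done
None
```

The job is done and handed in at about 25 s of the 72 s. No verdict is reported, so this rests on my own checks.

**What I did**
- **Guard and toggle:** I gripped the guard's yellow pin and lifted the guard to about 1.7 rad. I pushed the toggle over to the hinge side until it stopped, then shut the guard again.
- **Lamp:** I gripped the red lamp and turned it about 1.08 rad anticlockwise, until its lugs stood in the slots and it rose on its spring. I then lifted it straight out and lowered it gently into the tray, with about 10 N at contact. After that I let go and backed away.

**Last checks**
- **Final pictures:** The lamp stands upright near the middle of the tray. The guard looks the same as when shut at the start. The phone is partly hidden by the arm, but the other things look unmoved. The arm is clear of everything, and the force reading is about zero.

**What disagreed or stayed uncertain**
- **Gripper height:** The pictures showed the fingertips about 22 mm above the reported TCP, although the description puts them 11 mm ahead of it. I set my heights from the pictures, and every grasp and placing agreed with that.
- **Toggle travel:** I measured about 20 mm of tip travel from the blurred pictures, against the expected 26 mm. I took it as fully off because the push met a firm stop at about 10 N and the lever leaned the other way by a similar angle. Under the shut guard it could not be seen again.
- **Lamp stop:** I turned the lamp to the slots, but not the last 0.08 rad to the hard stop.
- **Guard closing force:** Shutting the guard briefly reached about 36 N downward at the tool, plus about 15 N sideways (39.6 N in all). That is just under the 40 N limit for the arm or gripper body pressing on something.

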